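# Reload and lock the die-set dock

## Task

The dock's red cam lock was left shut: open it fully with the yellow cam key's blade, then stack all the parts trays that are there on the dock, each seated flat on the keys below it (any order), and lock them in by turning the cam with the key a quarter turn until it is fully home. Finish with the key standing upright in its grey cup; turn the cam only with the key, and leave the other things on the bench where they are.

Things in the scene. Friction and masses are not known exactly. Their poses are not given: they have to be found in the camera images.
- tray_green_mid (a point): Green steel parts tray with round dies (may be absent). Trays are alike but for colour; see the others for keys and lug. Point: centre of its box, 15 mm above the underside; x along its length to the lug end, z up. Open box 90 mm long (x), 56 mm wide (y), rim 30 mm above the underside, walls 4 mm (sides) and 8 mm (ends), about 180 g; its small parts are fixed.
- tray_blue_mid (a point): Blue tray with taps (may be absent), same point and axes. All trays: 2 keys on the rim, 8 mm tall, 8 mm long, flush with the ends: 16 mm wide at +x, 8 mm wide at -x. In the underside, open to the end faces, 2 notches 10 mm deep and 10 mm long: 20 mm wide at +x, 12 mm at -x. So a tray seats on keys only one way round, with 2 mm play each way.
- tray_orange_mid (a point): Orange tray with brass nuts (may be absent), same point and axes. All trays: a bare metal lug 24 mm wide, 12 to 18 mm above the underside, sticks out 13 mm from the +x end; the shut cam arm lies over the lug of the lowest tray.
- dock_seat (a point): The dock: fixed aluminium block 90 x 50 mm with two yellow keys as on the trays (wide one at +x). Point: centre of its top face, 20 mm above the table, on which the lowest tray rests (tray centre 15 mm above it, each further tray 30 mm higher). x points along the block to the cam lock, whose vertical axis is 95 mm away; trays sit with their x this way.
- cam_slot (a point): Red slotted cam. Point: on its vertical turning axis at the slot's floor, 52 mm above the table. Slot 8 mm wide, 10 mm deep, 38 mm long, open at top and both ends, running along this point's y. Its flat arm points along -y, reaching 48 mm from the axis, 40 to 46 mm above the table, and 2 mm above a seated tray's lug. Stays where it is left (friction 0.08 N m).
- cam (a joint): Angle of the cam, rad: 0 = fully open against its stop (arm across the dock's length, clear of the trays), 1.571 = fully shut against its stop (arm pointing at the dock, over the lowest lug). Grows as the cam turns clockwise seen from above.
- key_tip (a point): Cam key, a loose 120 g tool, blade down in the cup at the start. Point: middle of the blade's lower edge; z up the tool, x along the blade's width. Blade 26 mm wide (x), 4 mm thick (y), 14 mm tall; above it a dark barrel, 26 mm diameter, up to 56 mm, a neck, then a flat yellow handle. In the slot the blade has 0.16 rad of play either way, so turn it that much too far.
- key_grip (a point): Centre of the key's yellow handle, 84 mm above the tip, axes as key_tip. Handle 40 mm wide (x), 14 mm thick (y), from 60 to 108 mm above the tip: pinch it across the 14 mm thickness (y).
- key: The cam key as a whole; its origin and axes are those of key_tip.
- cup_floor (a point): The key's holder cup: fixed grey round cup, inside diameter 34 mm, outside 46 mm, rim 60 mm above the table, on a 60 mm square foot. The point is the centre of its inner floor, 6 mm above the table.
- jar: Bystander: glass jar, 52 mm diameter, 75 mm tall. Origin at its underside.
- carton: Bystander: cardboard box 70 x 110 x 50 mm. Origin at its underside.
- spool: Bystander: small brass spool, 32 mm diameter, 30 mm tall. Origin at its underside.
- can: Bystander: can with a red band, 60 mm diameter, 100 mm tall. Origin at its underside.
- hammer: Bystander: hammer lying on the table.
- wrench: Bystander: wrench lying on the table.
There are look-alikes about, which are no part of the job. Of the things that look like the part that bears tray_orange_mid, the largest one is meant.

How it is judged:
On the way, in this order (a step that is already met when the one before it is completed fails the run):
1. the cam is opened fully (value of joint cam below 0.15 rad), for 0.2 s.
2. all trays present are stacked and seated on the dock, the cam still open (horizontal distance between each of tray_green_mid, tray_blue_mid, tray_orange_mid and dock_seat below 0.009 m and angle between the x axis of each of tray_green_mid, tray_blue_mid, tray_orange_mid and the x axis of dock_seat, either way round below 0.17 rad and angle between each of tray_green_mid, tray_blue_mid, tray_orange_mid's own z axis and vertical below 0.05 rad and (z of tray_green_mid in the frame of dock_seat between 0.012 and 0.018 m or z of tray_green_mid in the frame of dock_seat between 0.042 and 0.048 m or z of tray_green_mid in the frame of dock_seat between 0.072 and 0.078 m) and (z of tray_blue_mid in the frame of dock_seat between 0.012 and 0.018 m or z of tray_blue_mid in the frame of dock_seat between 0.042 and 0.048 m or z of tray_blue_mid in the frame of dock_seat between 0.072 and 0.078 m) and (z of tray_orange_mid in the frame of dock_seat between 0.012 and 0.018 m or z of tray_orange_mid in the frame of dock_seat between 0.042 and 0.048 m or z of tray_orange_mid in the frame of dock_seat between 0.072 and 0.078 m) and value of joint cam below 0.4 rad), for 0.2 s.
3. the cam is turned fully shut with the trays seated (horizontal distance between each of tray_green_mid, tray_blue_mid, tray_orange_mid and dock_seat below 0.009 m and angle between the x axis of each of tray_green_mid, tray_blue_mid, tray_orange_mid and the x axis of dock_seat, either way round below 0.17 rad and angle between each of tray_green_mid, tray_blue_mid, tray_orange_mid's own z axis and vertical below 0.05 rad and (z of tray_green_mid in the frame of dock_seat between 0.012 and 0.018 m or z of tray_green_mid in the frame of dock_seat between 0.042 and 0.048 m or z of tray_green_mid in the frame of dock_seat between 0.072 and 0.078 m) and (z of tray_blue_mid in the frame of dock_seat between 0.012 and 0.018 m or z of tray_blue_mid in the frame of dock_seat between 0.042 and 0.048 m or z of tray_blue_mid in the frame of dock_seat between 0.072 and 0.078 m) and (z of tray_orange_mid in the frame of dock_seat between 0.012 and 0.018 m or z of tray_orange_mid in the frame of dock_seat between 0.042 and 0.048 m or z of tray_orange_mid in the frame of dock_seat between 0.072 and 0.078 m) and value of joint cam above 1.44 rad), for 0.2 s.
At the end, for the whole second after the job is handed in: Every tray present is stacked on the dock: centred within 9 mm, aligned within 0.17 rad, level within 0.05 rad, within 3 mm of seated height; cam at 1.44 rad or more; the key stands still in the cup, blade within 6 mm of its floor, 8 mm of its middle, 0.15 rad of upright (all of step 3 and horizontal distance between key_tip and cup_floor below 0.008 m and z of key_tip in the frame of cup_floor below 0.006 m and angle between key_tip's own z axis and vertical below 0.15 rad and linear speed of key below 0.02 m/s); the robot touches nothing.
It fails at once if the robot's fingers or arm push the cam directly (contact force between any of the fingers, the arm and cam above 3 N).
It fails at once if a bystander is moved more than 25 mm (distance of any of jar, carton, spool, can, hammer, wrench from where it was at the start of the episode above 0.025 m).
Of tray_green, tray_blue, tray_orange only 2 to 3 are there at a start; the rules pass over those that are not, and their reading is None.
At some moment in a run one of tray_green, tray_blue, tray_orange may be knocked a few centimetres aside while the robot is not near it.
It also fails if it takes over 200 s, if anything falls off the work surface, if the arm or the gripper's body presses on something with over 40 N, if the wrist force passes 120 N, or if a joint passes its speed limit or range.

## Robot

A 6-joint arm with a two-finger parallel gripper is mounted at the origin on the work surface. World frame = base frame: x ahead of the robot, y to its left, z up, the work surface at z = 0. Lengths are in m, angles in rad, forces in N, time in s.
With the tool pointing down it reaches from about 0.35 to 0.725 m from the base axis. Payload 4.3 kg.
Tool frame: the origin (TCP) lies midway between the tips of the shut fingers; the grasp point (between the pads) lies 19 mm behind it; z points along the fingers, y is the line along which they close (so a half turn about z gives the same grasp; the last joint's range is limited). The gripper opens to 85 mm and grips with 20 to 120 N. Pads are 22 mm wide; open, the fingers measure 114 mm over their backs; the gripper's body (76 mm by 85 mm) begins 54 mm behind the grasp point. The pads swing forward as they close: fully open they stand 13 mm farther back than shut.
Start: joints at [-1.262, 0.377, 0.081, 1.274, 0, 1.46], TCP at [0.234, -0.525, 0.231] pointing down, gripper open.
Joint ranges: [-2.72, 2.72], [-0.84, 1.66], [-1.02, 1.22], [-1.77, 2.12], [-1.37, 1.28], [-3.14, 3.14]. Speed limits (rad/s): [2.57, 2.57, 3.14, 3.14, 3.14, 3.14].

## Interface

Orientations are given as a unit quaternion [x, y, z, w].
In Python, from rig import get_state, snapshot, get_calibration, job_done gives the robot as it stands. The module is installed in compiled form; this text tells all that it offers.
- The arm moves only by the tool drive_tool, never from a script. Its argument "rows" is a list of rows, each a list of 2 entries, a list of its own where there are three numbers: the shift along the tool's x, y, z in m, then the turn, a rotation vector about the tool's x, y, z in rad. In form: [[[x, y, z], [rx, ry, rz]], ...]. A call has 1 to 12 rows; each row is the pose to reach, as a shift and turn from the pose commanded when the call began, along the tool's axes at that moment; what a row does not reach only later rows make up. A row lasts 1/10 s, in which the tool goes at most 50 mm and 8.59 degrees, less where a joint would pass 70% of its speed; a pose out of reach is approached as far as the arm can. A call with a gripper value outside its range is refused whole. "fingers" is the closure, from -1 (fully open) to 1 (shut), set as the call begins (left out, the last holds). The fingers move at their own pace and stop on an object; "grip_force" is the grip in N (left out, the last holds). Time passes only in rows, so rows that repeat a pose let the fingers close. It gives the time, the measured TCP pose, the force, the opening and the grip force at its end, in the units of the state.
- get_state(): the state, without advancing time (a new reading comes with each control period).
- snapshot(name): name is "side" or "top"; returns the picture (420x560x3 uint8, red, green, blue); there is no depth.
- get_calibration(name): a dict with "fx", "fy", "cx", "cy" (pixels), "dist" ([k1, k2, p1, p2, k3] as OpenCV has them; the pictures are not rectified), "R" (3x3) and "t" (3): a world point X has camera coordinates R X + t. Camera axes: x right, y down, z forward; pixel columns grow to the right and rows downward; lengths in m; the calibration is good to about 2 mm. A picture is of the moment at which its call begins. get_calibration takes no time and is no camera call.
- job_done(): hands the job in; it is judged then, once.
The state is a dict: "time_s": time; "q": joint angles; "qd": joint speeds; "joint_efforts": joint torques, N m; "ee_pos": TCP position; "eef_rot": TCP orientation; "force": force on the tool from outside, world axes, zero at the start; "torque": the same for the moment, N m; "grip_width": opening from 0.0 (shut) to 1.0 (fully open); "gripper_force": force on a finger pad.
Only numpy, scipy, OpenCV 4.12 (cv2) and the standard library are available. Lean on these libraries where they do the work, as an engineer would, in place of code of your own. Each camera call takes 0.05 s, during which the arm holds its last target. There are 200 camera calls.

## Working session

There is one attempt and no reset: what is moved stays moved. The work goes in short steps, Python scripts to look and compute and a tool call to move; the robot and the scene stay as the last step left them, time stands still between calls to the robot, and variables do not carry over. Pictures are saved under pics/ and viewed, at most 14 in all, crops included, and the job is handed in when it is done.

Besides the shell and the picture viewer there is one more tool, called after "Call:" as name([rows], argument=value, ...), one row to a line, values as JSON. drive_tool: Moves the arm, as the interface text tells. Its arguments: {"type":"object","properties":{"rows":{"type":"array"},"fingers":{"type":"number"},"grip_force":{"type":"number"}},"required":["rows"]}

```bash
mkdir -p pics
python3 - <<'E'
from rig import *
import cv2
for n in("top","side"):
    cv2.imwrite(f"pics/{n}0.png",snapshot(n)[:,:,::-1]); c=get_calibration(n); print(n,c)
print(get_state())
E
```

```text
top {'fx': 481.98966311428075, 'fy': 481.98966311428075, 'cx': 282.6141758767907, 'cy': 204.28833612028265, 'dist': array([-0.03907023,  0.        ,  0.        ,  0.        ,  0.        ]), 'R': array([[-0.00608604, -0.99973764, -0.02208176],
       [-0.98224038,  0.01011771, -0.18735386],
       [ 0.18752812,  0.02054936, -0.98204426]]), 't': array([-0.01633179,  0.55723102,  1.27254834])}
side {'fx': 517.2716450357069, 'fy': 517.2716450357069, 'cx': 275.26264679429073, 'cy': 212.61627316216462, 'dist': array([0.04548403, 0.        , 0.        , 0.        , 0.        ]), 'R': array([[-0.76564155, -0.64305177, -0.01665641],
       [-0.43184097,  0.53301261, -0.72760631],
       [ 0.4767666 , -0.5498927 , -0.6857927 ]]), 't': array([0.43184591, 0.32248759, 1.12983229])}
{'time_s': 0.1, 'q': array([-1.26229675e+00,  3.77994102e-01,  7.97742178e-02,  1.27441303e+00,
        8.98603570e-06,  1.46053619e+00]), 'qd': array([ 0.00243979, -0.00075449,  0.00328717,  0.00082968, -0.00175733,
        0.0015614 ]), 'joint_efforts': array([ 1.28959422e-03, -4.64694715e+01,  2.70582104e+01,  1.19845945e-02,
       -3.53904784e-05,  1.74680520e-05]), 'ee_pos': array([ 0.23366043, -0.5247403 ,  0.23045768]), 'eef_rot': array([ 9.78159590e-01,  2.07853249e-01, -8.64008755e-05, -9.14228980e-04]), 'force': array([ 0.23929234, -0.24426909, -0.60488024]), 'torque': array([ 0.03784355, -0.00332495, -0.01163042]), 'gripper_force': 0.0, 'grip_width': 1.0025390986864926}
```

View pics/top0.png

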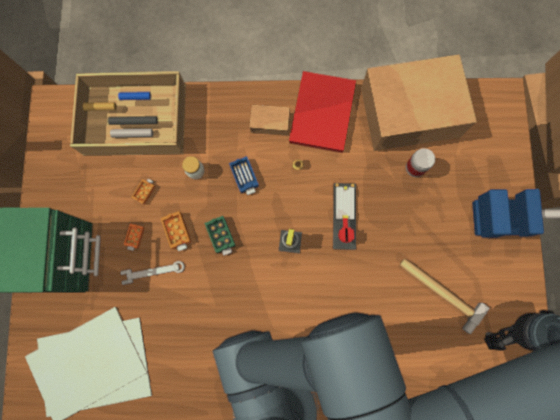

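View pics/side0.png

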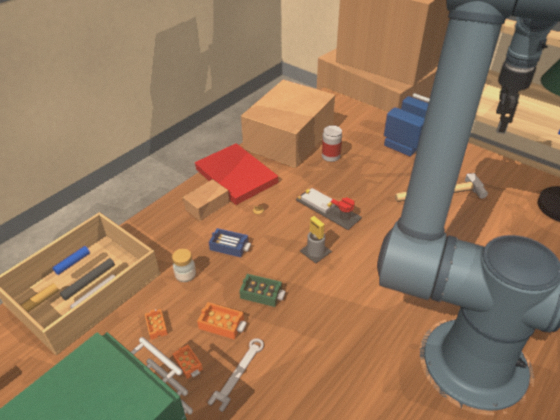

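Top view: the blue tray is at (244,175), green at (220,235) and the large orange at (176,230). The key in its cup is at (290,240), the dock at (345,205) and the cam at (346,233). The small orange trays at (145,190) and (133,236) are look-alikes. The can is at (421,162) and the spool at (297,165).

```bash
cat > h.py <<'E'
from rig import *
import cv2, numpy as np
from scipy.spatial.transform import Rotation as Rot
C={n:get_calibration(n) for n in("top","side")}
def K(n): c=C[n]; return np.array([[c["fx"],0,c["cx"]],[0,c["fy"],c["cy"]],[0,0,1]])
def ray(n,p):
    c=C[n]; u=cv2.undistortPoints(np.array([[p]],float),K(n),c["dist"])[0,0]
    return -c["R"].T@c["t"], c["R"].T@np.array([u[0],u[1],1])
def onz(n,p,z):
    o,d=ray(n,p); return o+d*(z-o[2])/d[2]
def proj(n,X):
    c=C[n]; return cv2.projectPoints(np.array([X],float).reshape(-1,1,3),cv2.Rodrigues(c["R"])[0],c["t"],K(n),c["dist"])[0][:,0]
def tri(p,q):
    (o,d),(a,b)=ray("top",p),ray("side",q)
    s=np.linalg.lstsq(np.c_[d,-b],a-o,rcond=None)[0]
    return (o+d*s[0]+a+b*s[1])/2, np.linalg.norm(o+d*s[0]-a-b*s[1])
def save(n,name,box=None,f=1):
    im=snapshot(n)[:,:,::-1]
    if box: x,y,X,Y=box; im=im[y:Y,x:X]
    cv2.imwrite(f"pics/{name}.png",cv2.resize(im,None,fx=f,fy=f,interpolation=cv2.INTER_CUBIC))
E
python3 - <<'E'
from h import *
save("top","t1",(150,145,370,265),3.6)
save("side","s1",(190,180,370,345),3.6)
E
```

```text
(no output)
```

View pics/t1.png

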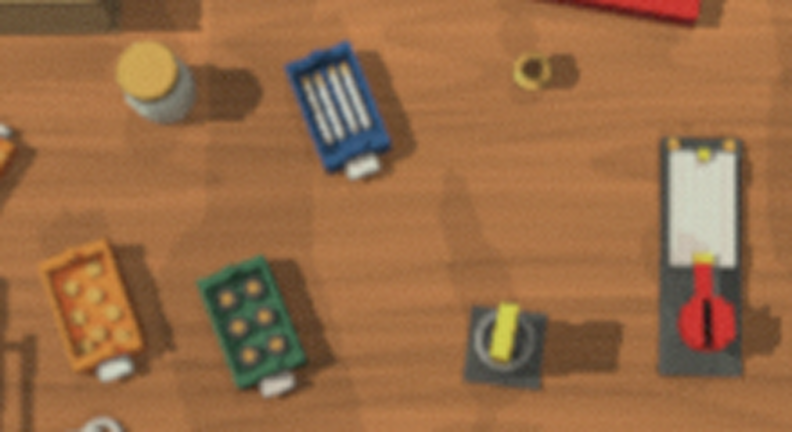

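View pics/s1.png

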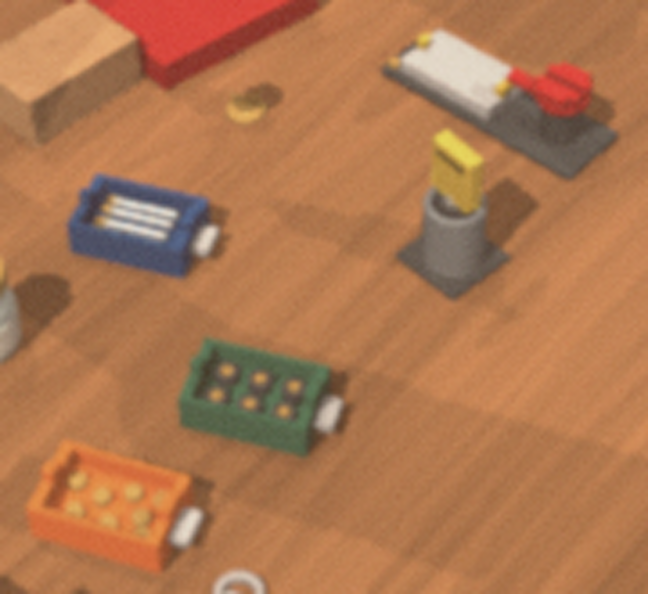

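Top crop: blue tray (337,108), green (252,322), orange (92,307), each with its white lug at the near end, so +x is towards the robot. The key handle top is at (505,333), the cam slot at (707,322), and the arm points at the dock, so the lock is shut. Dock plate runs from (663,140) to (740,265).

Run:
```python
from h import *
np.set_printoptions(precision=4,suppress=True)
a=lambda p:(p[0]/3.6+150-.36,p[1]/3.6+145-.36); b=lambda p:(p[0]/3.6+190-.36,p[1]/3.6+180-.36)
for n,cs in dict(blue=[(287,68),(347,44),(388,147),(330,170)],orange=[(40,265),(105,240),(143,345),(78,371)],green=[(199,283),(263,257),(305,362),(241,388)]).items():
    P=np.array([onz("top",a(c),.03)[:2] for c in cs]); ax=(P[2]+P[3]-P[0]-P[1])/2
    print(n,P.mean(0),"yaw",np.arctan2(ax[1],ax[0]),"len",np.linalg.norm(ax),"wid",np.linalg.norm(P[1]-P[0]),np.linalg.norm(P[2]-P[3]))
# mask version of same
im=snapshot("top"); hsv=cv2.cvtColor(im,cv2.COLOR_RGB2HSV)
for n,(lo,hi),bx in [("blue",((100,90,40),(125,255,255)),(225,150,265,200)),("orange",((4,190,150),(16,255,255)),(155,205,197,255)),("green",((60,60,20),(95,255,255)),(200,210,240,260))]:
    x,y,X,Y=bx; m=cv2.inRange(hsv[y:Y,x:X],lo,hi); m=cv2.morphologyEx(m,cv2.MORPH_CLOSE,np.ones((9,9)))
    pts=cv2.findNonZero(m)[:,0]+[x,y]; W=np.array([onz("top",p,.03)[:2] for p in pts],np.float32)
    print(n,len(pts),cv2.minAreaRect(W*1000))
o="key";print("handle top",[onz("top",a(p),.114) for p in((509,305),(500,361))], tri(a((505,333)),b((457,149))))
print("cup rim c",onz("top",a((503,341)),.06), "foot", np.mean([onz("top",a(p),0.003) for p in((473,307),(547,307),(543,388),(466,382))],0))
print("slot ends(z62)",[onz("top",a(p),.062) for p in((708,298),(706,347))],"cam c",onz("top",a((707,322)),.062),tri(a((707,322)),b((564,90))))
P=[onz("top",a(p),.02) for p in((668,151),(737,151),(737,266),(668,266))];print("dock",np.mean(P,0),P)
print("dock keys",[onz("top",a(p),.028) for p in((704,154),(703,259))])
```

```text
blue [0.649 0.09 ] yaw -2.755833993504998 len 0.09028582137501402 wid 0.051178580531358486 0.04880386711333836
orange [0.4933 0.2801] yaw -2.765965604350405 len 0.08886788872654594 wid 0.053975746796074295 0.053579981158654345
green [0.4789 0.1549] yaw -2.747688324427247 len 0.08850154102188301 wid 0.05331977151268823 0.05268844194497501
blue 383 ((649.8202514648438, 89.91650390625), (91.42536163330078, 52.03646469116211), 21.42940330505371)
orange 17 ((503.59906005859375, 295.87554931640625), (30.98508644104004, 64.235595703125), 75.91357421875)
green 588 ((479.6781005859375, 155.30178833007812), (89.00558471679688, 53.84272003173828), 23.733301162719727)
handle top [array([ 0.4789, -0.0436,  0.114 ]), array([ 0.4386, -0.0368,  0.114 ])] (array([ 0.4595, -0.0402,  0.1119]), np.float64(0.0013218087558092336))
cup rim c [ 0.4592 -0.0387  0.06  ] foot [ 0.462  -0.0415  0.003 ]
slot ends(z62) [array([ 0.49  , -0.1926,  0.062 ]), array([ 0.4531, -0.19  ,  0.062 ])] cam c [ 0.4719 -0.1913  0.062 ] (array([ 0.4717, -0.1931,  0.0524]), np.float64(0.0031194825913229665))
dock [ 0.5667 -0.1952  0.02  ] [array([ 0.6128, -0.1695,  0.02  ]), array([ 0.6122, -0.2237,  0.02  ]), array([ 0.5207, -0.2205,  0.02  ]), array([ 0.5212, -0.167 ,  0.02  ])]
dock keys [array([ 0.6083, -0.1968,  0.028 ]), array([ 0.5252, -0.1935,  0.028 ])]
```

```bash
cat >> h.py <<'E'
def go(x,y,z,psi):
    s=get_state(); R0=Rot.from_quat(s["eef_rot"]); c,n=np.cos(psi),np.sin(psi)
    R=Rot.from_matrix([[c,n,0],[n,-c,0],[0,0,-1]])
    d=R0.inv().apply(np.array([x,y,z])-s["ee_pos"]); r=(R0.inv()*R).as_rotvec()
    print("shift",d.round(4),"turn",r.round(3),"t",s["time_s"],"q",s["q"].round(2),"F",s["force"].round(1),"w",round(s["grip_width"],3))
    print("ee",s["ee_pos"].round(4),"psi",round(float(np.arctan2(*R0.as_matrix()[1::-1,0])),3))
E
python3 -c "
from h import *
go(.459,-.0402,.231,2.975)"
```

```text
shift [ 4.030e-01 -3.513e-01  2.000e-04] turn [-0.000e+00 -1.000e-03 -2.556e+00] t 0.25 q [-1.26  0.38  0.08  1.27  0.    1.46] F [ 0.4  0.4 -0.8] w 1.002
ee [ 0.2337 -0.525   0.2309] psi 0.419
```

Call:
drive_tool([
  [[0.403, -0.351, 0], [0, 0, -2.556]],
  [[0.403, -0.351, 0], [0, 0, -2.556]],
  [[0.403, -0.351, 0], [0, 0, -2.556]],
  [[0.403, -0.351, 0], [0, 0, -2.556]],
  [[0.403, -0.351, 0], [0, 0, -2.556]],
  [[0.403, -0.351, 0], [0, 0, -2.556]],
  [[0.403, -0.351, 0], [0, 0, -2.556]],
  [[0.403, -0.351, 0], [0, 0, -2.556]],
  [[0.403, -0.351, 0], [0, 0, -2.556]],
  [[0.403, -0.351, 0], [0, 0, -2.556]],
  [[0.403, -0.351, 0], [0, 0, -2.556]],
  [[0.403, -0.351, 0], [0, 0, -2.556]],
], fingers=-0.2, grip_force=80)

```text
time_s: 1.45
ee_pos: [0.4605, -0.0371, 0.2313]
eef_rot: [0.44, 0.898, 0.001, 0.0]
force: [0.3, -0.5, -0.4]
grip_width: 0.599
gripper_force: 0.0
```

```bash
python3 -c "
from h import *
go(.459,-.0402,.071,2.975)"
```

```text
shift [-0.0016 -0.0033  0.1603] turn [ 0.001  0.    -0.744] t 1.45 q [-0.22  0.15 -0.22  1.2   0.    0.69] F [ 0.3 -0.5 -0.4] w 0.599
ee [ 0.4605 -0.0371  0.2313] psi 2.231
```

Call:
drive_tool([
  [[-0.0016, -0.0033, 0.02], [0, 0, -0.15]],
  [[-0.0016, -0.0033, 0.04], [0, 0, -0.3]],
  [[-0.0016, -0.0033, 0.05], [0, 0, -0.45]],
  [[-0.0016, -0.0033, 0.06], [0, 0, -0.6]],
  [[-0.0016, -0.0033, 0.07], [0, 0, -0.744]],
  [[-0.0016, -0.0033, 0.085], [0, 0, -0.744]],
  [[-0.0016, -0.0033, 0.1], [0, 0, -0.744]],
  [[-0.0016, -0.0033, 0.115], [0, 0, -0.744]],
  [[-0.0016, -0.0033, 0.13], [0, 0, -0.744]],
  [[-0.0016, -0.0033, 0.145], [0, 0, -0.744]],
  [[-0.0016, -0.0033, 0.16], [0, 0, -0.744]],
  [[-0.0016, -0.0033, 0.16], [0, 0, -0.744]],
])

```text
time_s: 2.65
ee_pos: [0.4558, -0.0436, 0.0696]
eef_rot: [0.089, 0.996, 0.0, -0.002]
force: [-0.7, -0.5, -0.1]
grip_width: 0.602
gripper_force: 0.0
```

Call:
drive_tool([
  [[0, 0, 0], [0, 0, 0]],
  [[0, 0, 0], [0, 0, 0]],
  [[0, 0, 0], [0, 0, 0]],
  [[0, 0, 0], [0, 0, 0]],
  [[0, 0, 0], [0, 0, 0]],
  [[0, 0, 0], [0, 0, 0]],
  [[0, 0, 0], [0, 0, 0]],
  [[0, 0, 0], [0, 0, 0]],
], fingers=1)

```text
time_s: 3.45
ee_pos: [0.4585, -0.0443, 0.0722]
eef_rot: [0.089, 0.996, -0.0, 0.001]
force: [-1.3, -0.5, 5.7]
grip_width: 0.152
gripper_force: 78.6
```

```bash
python3 -c "
from h import *
save('side','s2',(240,150,390,270),4)
go(.459,-.0402,.2,2.975)"
```

```text
shift [-0.      0.0041 -0.1278] turn [-0.     0.002 -0.012] t 3.5 q [-0.23  0.27 -0.51  0.79 -0.   -0.06] F [-1.2  0.2  6.6] w 0.152
ee [ 0.4585 -0.0443  0.0722] psi 2.963
```

View pics/s2.png

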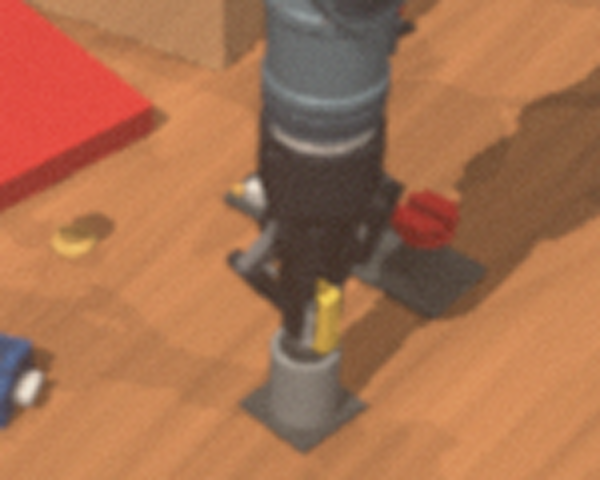

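The key is pinched by its handle in the cup, opening 0.15, which matches about 14 mm. Lift.

Call:
drive_tool([
  [[0, 0, -0.01], [0, 0, 0]],
  [[0, 0, -0.03], [0, 0, 0]],
  [[0, 0, -0.05], [0, 0, 0]],
  [[0, 0, -0.07], [0, 0, 0]],
  [[0, 0, -0.09], [0, 0, 0]],
  [[0, 0, -0.11], [0, 0, 0]],
  [[0, 0, -0.12], [0, 0, 0]],
  [[0, 0, -0.12], [0, 0, 0]],
  [[0, 0, -0.12], [0, 0, 0]],
])

```text
time_s: 4.4
ee_pos: [0.4573, -0.044, 0.1907]
eef_rot: [0.089, 0.996, 0.0, -0.0]
force: [-0.3, -0.4, -1.4]
grip_width: 0.155
gripper_force: 78.4
```

```bash
python3 -c "
from h import *
save('side','s3',(240,120,390,270),4);save('top','t3',(250,170,400,290),4)
go(.4718,-.1914,.192,3.10)"
```

```text
shift [-0.0411 -0.1425 -0.002 ] turn [ 0.    -0.002 -0.137] t 4.5 q [-0.23  0.16 -0.31  1.09 -0.   -0.06] F [-0.   0.3 -1.7] w 0.155
ee [ 0.4567 -0.0439  0.1901] psi 2.963
```

View pics/s3.png

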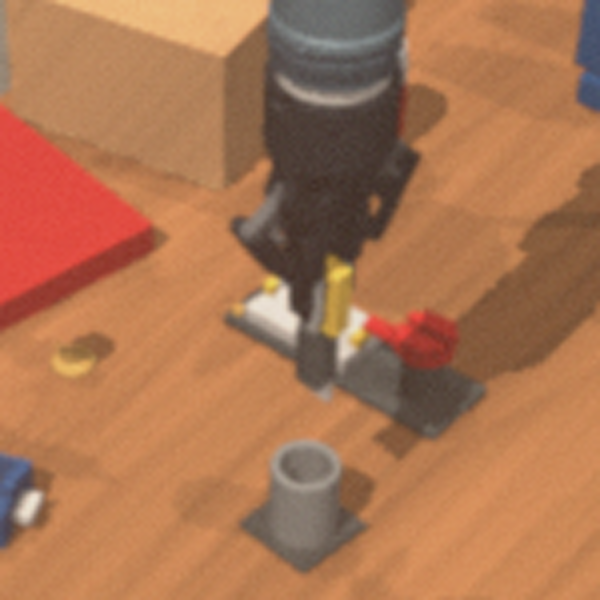

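Side crop: the key is held upright, blade tip at about (322,395). The empty cup's rim is centred at about (306,463).

```bash
python3 -c "
from h import *
print('cup side',onz('side',(306/4+240,463/4+120),.06))
print('proj tip guess',(proj('side',[.457,-.0435,.124])-[240,120])*4, (proj('top',[.457,-.0435,.124])-[250,170])*4)
o=onz('side',(322/4+240,395/4+120),.124);print('tip side',o)
print('camc side',tri((346.1,234.2),((428/4+240),(340/4+120))),onz('side',(428/4+240,330/4+120),.062))
"
```

```text
cup side [ 0.45825421 -0.04035297  0.06      ]
proj tip guess [[314.55770162 389.33044079]] [[164.2122694  269.25173622]]
tip side [ 0.45040288 -0.04231815  0.124     ]
camc side (array([ 0.47074319, -0.19374183,  0.05133353]), np.float64(0.0047942879595566186)) [ 0.468318   -0.19290004  0.062     ]
```

View pics/t3.png

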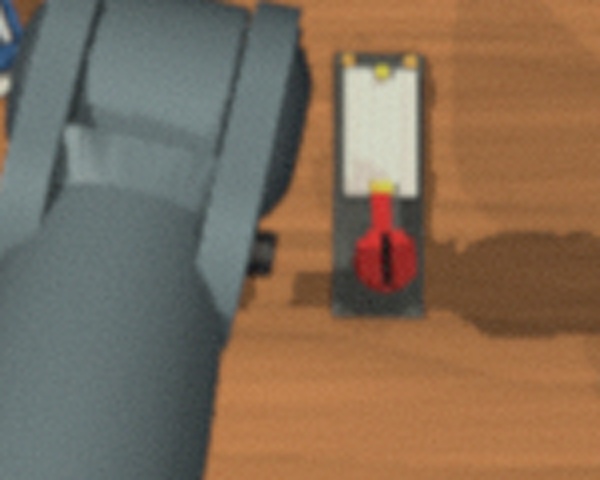

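Top crop: the cam centre is at (386,258), unchanged and shut; the dock keys are at (382,71) and (382,188).

Call:
drive_tool([
  [[-0.01, -0.036, -0.002], [0, 0, -0.035]],
  [[-0.02, -0.072, -0.002], [0, 0, -0.07]],
  [[-0.03, -0.108, -0.002], [0, 0, -0.1]],
  [[-0.041, -0.143, -0.002], [0, 0, -0.137]],
  [[-0.041, -0.143, -0.002], [0, 0, -0.137]],
  [[-0.041, -0.143, -0.002], [0, 0, -0.137]],
  [[-0.041, -0.143, 0.02], [0, 0, -0.137]],
  [[-0.041, -0.143, 0.035], [0, 0, -0.137]],
  [[-0.041, -0.143, 0.045], [0, 0, -0.137]],
  [[-0.041, -0.143, 0.045], [0, 0, -0.137]],
  [[-0.041, -0.143, 0.045], [0, 0, -0.137]],
])

```text
time_s: 5.6
ee_pos: [0.4724, -0.1914, 0.1464]
eef_rot: [0.021, 1.0, 0.0, -0.0]
force: [0.4, -0.5, -1.0]
grip_width: 0.156
gripper_force: 78.7
```

```bash
python3 -c "
from h import *
save('side','s4',(280,130,400,250),5)
go(.4715,-.192,.117,3.10)"
```

```text
shift [ 0.0014 -0.0002  0.0299] turn [-0.     0.001  0.   ] t 5.65 q [-0.51  0.29 -0.27  1.01  0.   -0.47] F [-0.6  0.5 -1.3] w 0.156
ee [ 0.4729 -0.1918  0.1469] psi 3.1
```

View pics/s4.png

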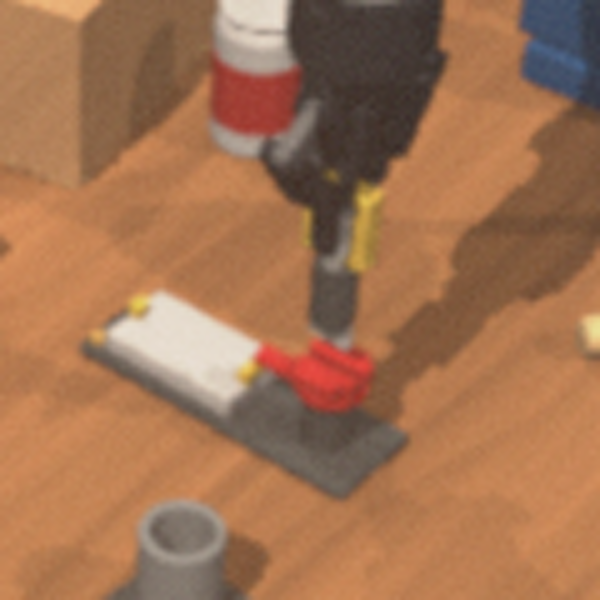

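The blade hangs just above the slot at (335,345). Descend.

Call:
drive_tool([
  [[0.001, 0, 0.005], [0, 0, 0]],
  [[0.001, 0, 0.01], [0, 0, 0]],
  [[0.001, 0, 0.014], [0, 0, 0]],
  [[0.001, 0, 0.018], [0, 0, 0]],
  [[0.001, 0, 0.021], [0, 0, 0]],
  [[0.001, 0, 0.024], [0, 0, 0]],
  [[0.001, 0, 0.024], [0, 0, 0]],
  [[0.001, 0, 0.024], [0, 0, 0]],
])

```text
time_s: 6.45
ee_pos: [0.4715, -0.1922, 0.1222]
eef_rot: [0.021, 1.0, -0.0, -0.0]
force: [0.2, -1.8, -2.8]
grip_width: 0.154
gripper_force: 78.7
```

In the slot about 6 mm deep, no resistance. Go 3 mm deeper and turn counterclockwise.

Call:
drive_tool([
  [[0, 0, 0.0015], [0, 0, 0]],
  [[0, 0, 0.003], [0, 0, -0.05]],
  [[0, 0, 0.003], [0, 0, -0.13]],
  [[0, 0, 0.003], [0, 0, -0.22]],
  [[0, 0, 0.003], [0, 0, -0.31]],
  [[0, 0, 0.003], [0, 0, -0.4]],
  [[0, 0, 0.003], [0, 0, -0.49]],
  [[0, 0, 0.003], [0, 0, -0.58]],
  [[0, 0, 0.003], [0, 0, -0.67]],
  [[0, 0, 0.003], [0, 0, -0.76]],
  [[0, 0, 0.003], [0, 0, -0.85]],
  [[0, 0, 0.003], [0, 0, -0.9]],
])

```text
time_s: 7.65
ee_pos: [0.4718, -0.1927, 0.1194]
eef_rot: [-0.417, 0.909, -0.001, -0.0]
force: [0.6, -2.4, -2.5]
grip_width: 0.15
gripper_force: 78.5
```

Call:
drive_tool([
  [[0, 0, 0], [0, 0, -0.09]],
  [[0, 0, 0], [0, 0, -0.18]],
  [[0, 0, 0], [0, 0, -0.27]],
  [[0, 0, 0], [0, 0, -0.36]],
  [[0, 0, 0], [0, 0, -0.45]],
  [[0, 0, 0], [0, 0, -0.54]],
  [[0, 0, 0], [0, 0, -0.63]],
  [[0, 0, 0], [0, 0, -0.72]],
  [[0, 0, 0], [0, 0, -0.8]],
  [[0, 0, 0], [0, 0, -0.85]],
  [[0, 0, 0], [0, 0, -0.85]],
  [[0, 0, 0], [0, 0, -0.85]],
])

```text
time_s: 8.85
ee_pos: [0.4713, -0.1922, 0.1193]
eef_rot: [0.754, -0.657, 0.0, 0.0]
force: [-0.9, -1.9, -1.2]
grip_width: 0.151
gripper_force: 78.7
```

```bash
python3 -c "
from h import *
print(get_state()['torque'])
go(.4715,-.192,.119,4.85)
save('side','s5',(280,130,400,250),5)"
```

```text
[-0.33352278  0.26489403 -0.04071202]
shift [-0.0002 -0.0002  0.0003] turn [ 0.001 -0.001 -0.001] t 8.85 q [-0.51  0.31 -0.32  0.94 -0.   -2.22] F [-0.9 -1.9 -1.2] w 0.151
ee [ 0.4713 -0.1922  0.1193] psi -1.435
```

View pics/s5.png

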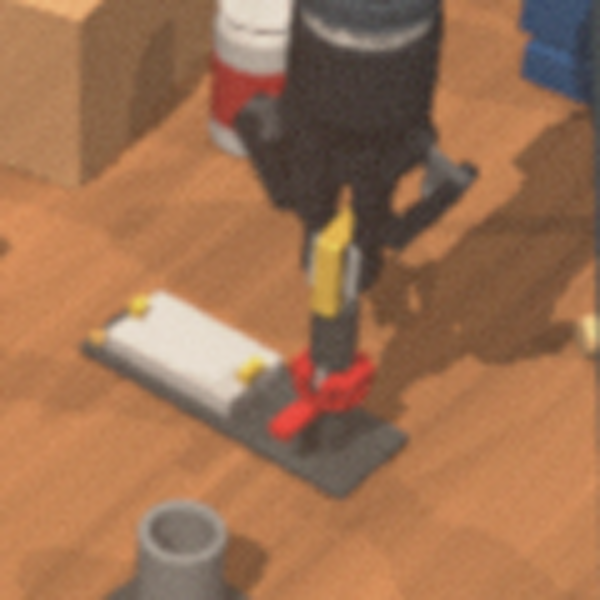

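The cam arm now points across the dock, towards (290,420). Turn slightly further to confirm the stop.

Call:
drive_tool([
  [[0, 0, 0], [0, 0, -0.05]],
  [[0, 0, 0], [0, 0, -0.1]],
  [[0, 0, 0], [0, 0, -0.12]],
  [[0, 0, 0], [0, 0, -0.12]],
  [[0, 0, 0], [0, 0, -0.12]],
  [[0, 0, 0], [0, 0, -0.12]],
])

```text
time_s: 9.5
ee_pos: [0.4713, -0.1922, 0.1193]
eef_rot: [0.792, -0.611, 0.0, 0.0]
force: [-2.3, -1.5, 1.4]
grip_width: 0.153
gripper_force: 79.9
```

```bash
python3 -c "
from h import *
print(get_state()['torque'])
go(.4715,-.192,.119,4.75)"
```

```text
[-0.47122584  0.47739583 -1.07253369]
shift [-0.0002 -0.0002  0.0003] turn [ 0.    -0.     0.219] t 9.5 q [-0.51  0.31 -0.32  0.94 -0.   -2.34] F [-2.3 -1.5  1.4] w 0.153
ee [ 0.4713 -0.1922  0.1193] psi -1.315
```

At the stop (1 N m). Back off, then lift.

Call:
drive_tool([
  [[0, 0, 0], [0, 0, 0.1]],
  [[0, 0, 0], [0, 0, 0.2]],
  [[0, 0, 0], [0, 0, 0.27]],
  [[0, 0, -0.004], [0, 0, 0.28]],
  [[0, 0, -0.012], [0, 0, 0.28]],
  [[0, 0, -0.025], [0, 0, 0.28]],
  [[0, 0, -0.045], [0, 0, 0.28]],
  [[0, 0, -0.065], [0, 0, 0.28]],
  [[0, 0, -0.08], [0, 0, 0.28]],
  [[0, 0, -0.08], [0, 0, 0.28]],
])

```text
time_s: 10.5
ee_pos: [0.4734, -0.1927, 0.2022]
eef_rot: [-0.7, 0.714, -0.003, 0.001]
force: [-0.2, -0.4, -1.6]
grip_width: 0.148
gripper_force: 78.7
```

```bash
python3 -c "
from h import *
save('side','s6',(280,130,400,250),5)
go(.459,-.0402,.2,4.69)"
```

```text
shift [-0.1519  0.0169  0.0005] turn [-0.003 -0.001  0.001] t 10.55 q [-0.51  0.25 -0.17  1.14  0.   -2.06] F [ 0.6  0.1 -1.6] w 0.152
ee [ 0.4727 -0.1924  0.2007] psi -1.592
```

View pics/s6.png

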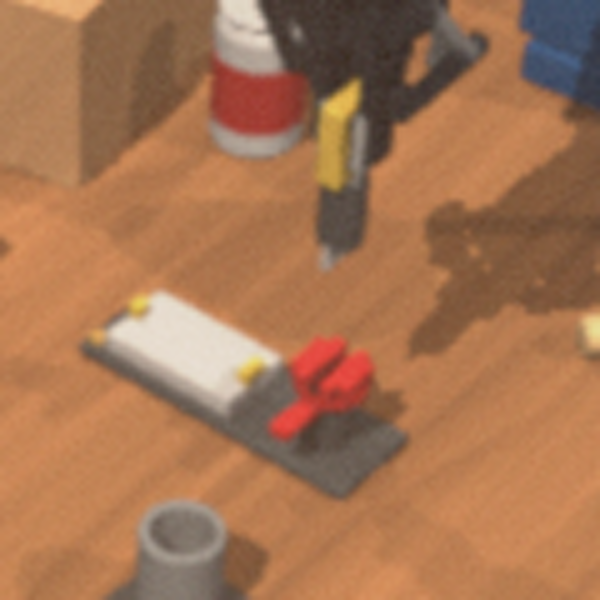

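Cam fully open. Check the blade tip position against the expected one.

```bash
python3 -c "
from h import *
p=lambda u:(u[0]/5+280-.4,u[1]/5+130-.4)
print((proj('side',[.4727,-.1924,.134])-[280,130])*5+2)
print('tip',onz('side',p((327,265)),.134),'barrel top',onz('side',p((342,190)),.19))
"
```

```text
[[340.29972234 260.59090891]]
tip [ 0.4760976  -0.18501865  0.134     ] barrel top [ 0.46935653 -0.1811209   0.19      ]
```

Call:
drive_tool([
  [[-0.035, 0.004, 0], [0, 0, 0]],
  [[-0.07, 0.008, 0], [0, 0, 0]],
  [[-0.11, 0.012, 0], [0, 0, 0]],
  [[-0.14, 0.0165, 0], [0, 0, 0]],
  [[-0.152, 0.0165, 0], [0, 0, 0]],
  [[-0.152, 0.0165, 0], [0, 0, 0]],
  [[-0.152, 0.0165, 0], [0, 0, 0]],
  [[-0.152, 0.0165, 0.03], [0, 0, 0]],
  [[-0.152, 0.0165, 0.05], [0, 0, 0]],
  [[-0.152, 0.0165, 0.06], [0, 0, 0]],
  [[-0.152, 0.0165, 0.06], [0, 0, 0]],
  [[-0.152, 0.0165, 0.06], [0, 0, 0]],
])

```text
time_s: 11.75
ee_pos: [0.4589, -0.0404, 0.1398]
eef_rot: [-0.699, 0.715, -0.0, 0.0]
force: [-0.5, -0.9, -1.1]
grip_width: 0.15
gripper_force: 78.7
```

```bash
python3 -c "
from h import *
save('side','s7',(270,160,390,260),5)
go(.459,-.0402,.0735,4.69)"
```

```text
shift [-0.0002  0.0005  0.0667] turn [-0.002 -0.    -0.001] t 11.8 q [-0.23  0.2  -0.41  0.96 -0.   -1.77] F [ 0.5 -0.3 -2. ] w 0.153
ee [ 0.4594 -0.0404  0.1402] psi -1.594
```

View pics/s7.png

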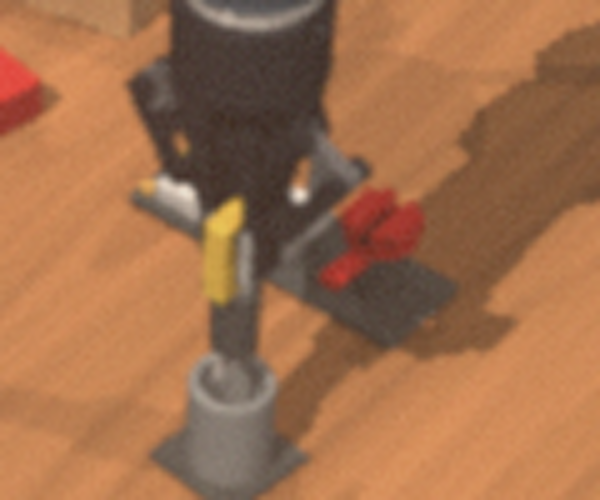

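The blade is entering the cup, centred on the rim at (232,385). Lower and release.

Call:
drive_tool([
  [[0, 0, 0.01], [0, 0, 0]],
  [[0, 0, 0.02], [0, 0, 0]],
  [[0, 0, 0.03], [0, 0, 0]],
  [[0, 0, 0.04], [0, 0, 0]],
  [[0, 0, 0.05], [0, 0, 0]],
  [[0, 0, 0.058], [0, 0, 0]],
  [[0, 0, 0.063], [0, 0, 0]],
  [[0, 0, 0.066], [0, 0, 0]],
  [[0, 0, 0.066], [0, 0, 0]],
  [[0, 0, 0.066], [0, 0, 0]],
])

```text
time_s: 12.8
ee_pos: [0.4587, -0.0398, 0.0735]
eef_rot: [-0.699, 0.715, -0.0, 0.0]
force: [0.0, 0.7, -1.4]
grip_width: 0.156
gripper_force: 78.8
```

Call:
drive_tool([
  [[0, 0, 0.001], [0, 0, 0]],
  [[0, 0, 0.001], [0, 0, 0]],
  [[0, 0, 0.001], [0, 0, 0]],
  [[0, 0, 0.001], [0, 0, 0]],
  [[0, 0, 0.001], [0, 0, 0]],
  [[0, 0, -0.03], [0, 0, 0]],
  [[0, 0, -0.06], [0, 0, 0]],
  [[0, 0, -0.09], [0, 0, 0]],
  [[0, 0, -0.11], [0, 0, 0]],
  [[0, 0, -0.11], [0, 0, 0]],
], fingers=-0.2)

```text
time_s: 13.8
ee_pos: [0.4608, -0.0402, 0.1863]
eef_rot: [-0.699, 0.715, -0.003, 0.002]
force: [-0.1, -0.7, 0.4]
grip_width: 0.6
gripper_force: 0.0
```

```bash
python3 -c "
from h import *
go(.479,.155,.18,3.535)
im=snapshot('top'); cv2.imwrite('pics/t8.png',cv2.resize(im[145:265,150:370,::-1],None,fx=3.6,fy=3.6,interpolation=cv2.INTER_CUBIC))"
```

```text
shift [-0.1956 -0.0138  0.0061] turn [-0.006  0.002  1.155] t 13.8 q [-0.22  0.17 -0.32  1.08 -0.   -1.77] F [-0.1 -0.7  0.4] w 0.6
ee [ 0.4608 -0.0402  0.1863] psi -1.593
```

```bash
cat >> h.py <<'E'
RNG=dict(blue=((100,90,40),(125,255,255)),green=((60,60,20),(95,255,255)),orange=((5,185,130),(18,255,255)))
def tray(n,near,cam="top",zt=.03,r=.09):
    "rim rectangle of the tray near the world point; returns centre, yaw(mod pi), size"
    im=snapshot(cam); m=cv2.inRange(cv2.cvtColor(im,cv2.COLOR_RGB2HSV),*RNG[n])
    m=cv2.morphologyEx(m,cv2.MORPH_CLOSE,np.ones((5,5)))
    pts=cv2.findNonZero(m)[:,0]; W=np.array([onz(cam,p,zt)[:2] for p in pts],np.float32)
    W=W[np.hypot(*(W-near).T)<r]
    c,s,a=cv2.minAreaRect(W*1000)
    a=np.radians(a)+(np.pi/2 if s[0]<s[1] else 0)
    print(n,"centre",np.round(c,1),"size",np.round(s,1),"yaw",round(a%np.pi,3),len(W)); return c,a
E
python3 -c "
from h import *
im=cv2.imread('pics/top0.png');h=cv2.cvtColor(im,cv2.COLOR_BGR2HSV)
print('orange',h[[225,230,214,240],[165,166,170,170]], 'wood',h[[225,205],[195,175]])
tray('green',(.479,.155));tray('blue',(.649,.09))
tray('orange',(.493,.28))"
```

```text
orange [[ 11 180 152]
 [ 14 181 142]
 [ 15 168 185]
 [ 12 185 128]] wood [[ 13 151 147]
 [ 13 152 149]]
green centre [479.6 154.9] size [89.1 52.9] yaw 0.381 415
blue centre [650.   89.8] size [91.2 51.8] yaw 0.365 225
orange centre [493.1 278.4] size [84.9 51.9] yaw 0.349 110
```

Call:
drive_tool([
  [[-0.04, -0.003, 0], [0, 0, 0.14]],
  [[-0.08, -0.006, 0], [0, 0, 0.28]],
  [[-0.12, -0.009, 0], [0, 0, 0.42]],
  [[-0.16, -0.012, 0.01], [0, 0, 0.56]],
  [[-0.196, -0.0138, 0.02], [0, 0, 0.7]],
  [[-0.196, -0.0138, 0.03], [0, 0, 0.84]],
  [[-0.196, -0.0138, 0.04], [0, 0, 0.98]],
  [[-0.196, -0.0138, 0.06], [0, 0, 1.12]],
  [[-0.196, -0.0138, 0.08], [0, 0, 1.155]],
  [[-0.196, -0.0138, 0.1], [0, 0, 1.155]],
  [[-0.196, -0.0138, 0.1], [0, 0, 1.155]],
  [[-0.196, -0.0138, 0.1], [0, 0, 1.155]],
], fingers=-1)

```text
time_s: 15.2
ee_pos: [0.4754, 0.1557, 0.0824]
eef_rot: [-0.195, 0.981, -0.0, -0.001]
force: [0.2, -0.5, 0.4]
grip_width: 1.004
gripper_force: 0.0
```

```bash
python3 -c "
from h import *
go(.4795,.155,.003,3.53)
save('side','s8',(200,180,340,310),4)
"
```

```text
shift [-0.0037 -0.0022  0.0794] turn [ 0.001 -0.003  0.005] t 15.2 q [ 0.19  0.33 -0.39  0.85 -0.   -0.2 ] F [ 0.2 -0.5  0.4] w 1.004
ee [0.4754 0.1557 0.0824] psi -2.748
```

View pics/s8.png

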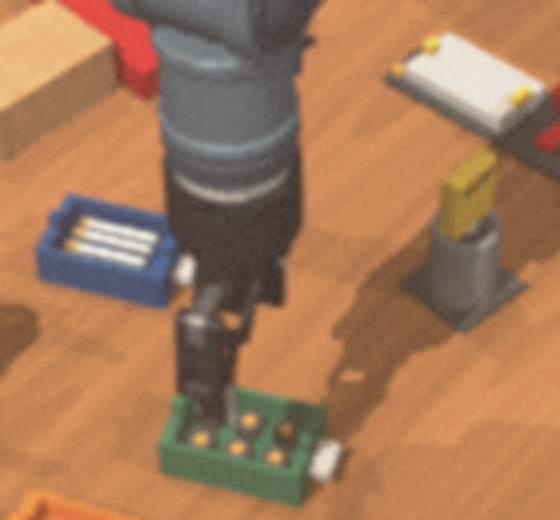

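The key stands upright in its cup, and the gripper is above the green tray at (245,445). Descend and grip.

Call:
drive_tool([
  [[-0.003, -0.001, 0.01], [0, 0, 0]],
  [[-0.003, -0.001, 0.025], [0, 0, 0]],
  [[-0.003, -0.001, 0.04], [0, 0, 0]],
  [[-0.003, -0.001, 0.055], [0, 0, 0]],
  [[-0.003, -0.001, 0.068], [0, 0, 0]],
  [[-0.003, -0.001, 0.076], [0, 0, 0]],
  [[-0.003, -0.001, 0.079], [0, 0, 0]],
  [[-0.003, -0.001, 0.079], [0, 0, 0]],
])

```text
time_s: 16.05
ee_pos: [0.48, 0.1562, 0.0042]
eef_rot: [-0.195, 0.981, -0.0, -0.0]
force: [-0.1, 0.7, -0.6]
grip_width: 1.004
gripper_force: 0.0
```

Call:
drive_tool([
  [[0, 0, 0], [0, 0, 0]],
  [[0, 0, 0], [0, 0, 0]],
  [[0, 0, 0], [0, 0, 0]],
  [[0, 0, 0], [0, 0, 0]],
  [[0, 0, 0], [0, 0, 0]],
  [[0, 0, 0], [0, 0, 0]],
  [[0, 0, 0], [0, 0, 0]],
], fingers=1, grip_force=60)

```text
time_s: 16.75
ee_pos: [0.4808, 0.1563, 0.0052]
eef_rot: [-0.195, 0.981, -0.0, 0.001]
force: [-0.4, 0.1, 6.7]
grip_width: 0.645
gripper_force: 64.7
```

```bash
python3 -c "
from h import *
go(.4795,.155,.003,3.53)"
```

```text
shift [ 0.0017 -0.0007  0.0022] turn [-0.001  0.002  0.005] t 16.75 q [ 0.19  0.43 -0.48  0.66 -0.   -0.2 ] F [-0.4  0.1  6.7] w 0.645
ee [0.4808 0.1563 0.0052] psi -2.748
```

Call:
drive_tool([
  [[0, 0, -0.01], [0, 0, 0]],
  [[0, 0, -0.03], [0, 0, 0]],
  [[0, 0, -0.06], [0, 0, 0]],
  [[0, 0, -0.09], [0, 0, 0]],
  [[0, 0, -0.12], [0, 0, 0]],
  [[0, 0, -0.145], [0, 0, 0]],
  [[0, 0, -0.155], [0, 0, 0]],
  [[0, 0, -0.155], [0, 0, 0]],
])

```text
time_s: 17.55
ee_pos: [0.4808, 0.1564, 0.1606]
eef_rot: [-0.195, 0.981, -0.0, 0.001]
force: [-1.0, -0.4, -2.3]
grip_width: 0.644
gripper_force: 64.0
```

```bash
python3 -c "
from h import *
go(.5684,-.195,.15,3.10)"
```

```text
shift [ 0.0538 -0.3581  0.0107] turn [-0.     0.003  0.435] t 17.55 q [ 0.19  0.27 -0.26  1.04 -0.   -0.2 ] F [-1.  -0.4 -2.3] w 0.644
ee [0.4808 0.1564 0.1606] psi -2.748
```

Call:
drive_tool([
  [[0.005, -0.03, 0], [0, 0, 0.03]],
  [[0.01, -0.07, 0], [0, 0, 0.08]],
  [[0.017, -0.11, 0], [0, 0, 0.13]],
  [[0.023, -0.15, 0], [0, 0, 0.18]],
  [[0.03, -0.19, 0], [0, 0, 0.23]],
  [[0.036, -0.23, 0], [0, 0, 0.28]],
  [[0.042, -0.27, 0], [0, 0, 0.33]],
  [[0.047, -0.31, 0], [0, 0, 0.38]],
  [[0.051, -0.34, 0.005], [0, 0, 0.42]],
  [[0.054, -0.358, 0.01], [0, 0, 0.435]],
  [[0.054, -0.358, 0.01], [0, 0, 0.435]],
  [[0.054, -0.358, 0.01], [0, 0, 0.435]],
])

```text
time_s: 18.75
ee_pos: [0.566, -0.1941, 0.1478]
eef_rot: [0.021, 1.0, 0.001, -0.001]
force: [0.1, 0.4, -1.7]
grip_width: 0.64
gripper_force: 64.1
```

```bash
python3 -c "
from h import *
go(.5684,-.195,.05,3.10)
save('side','s9',(270,110,390,230),5)"
```

```text
shift [-0.0027 -0.001   0.0978] turn [ 0.002 -0.003  0.   ] t 18.75 q [-0.44  0.46 -0.01  1.1   0.   -0.4 ] F [ 0.1  0.4 -1.7] w 0.64
ee [ 0.566  -0.1941  0.1478] psi 3.1
```

Call:
drive_tool([
  [[-0.002, 0, 0.03], [0, 0, 0]],
  [[-0.002, 0, 0.06], [0, 0, 0]],
  [[-0.002, 0, 0.085], [0, 0, 0]],
  [[-0.002, 0, 0.099], [0, 0, 0]],
  [[-0.002, 0, 0.099], [0, 0, 0]],
  [[-0.002, 0, 0.099], [0, 0, 0]],
  [[-0.002, 0, 0.099], [0, 0, 0]],
])

```text
time_s: 19.5
ee_pos: [0.5702, -0.1951, 0.0518]
eef_rot: [0.02, 1.0, -0.0, 0.001]
force: [0.2, 0.6, -1.5]
grip_width: 0.645
gripper_force: 64.2
```

```bash
python3 -c "
from h import *
go(.5684,-.195,.03,3.10)
save('side','s10',(270,130,390,230),5)"
```

```text
shift [0.0019 0.     0.0218] turn [-0.001  0.002  0.001] t 19.5 q [-0.43  0.54 -0.15  0.88  0.   -0.39] F [ 0.2  0.6 -1.5] w 0.645
ee [ 0.5702 -0.1951  0.0518] psi 3.101
```

View pics/s10.png

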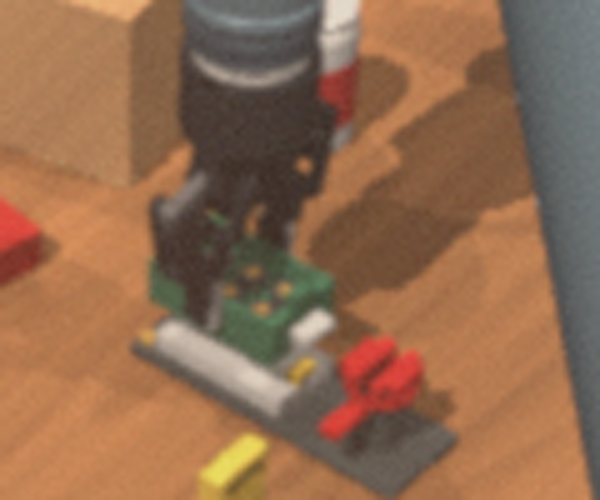

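Side crop: the green tray hangs over the dock with its lug at (314,328) facing the cam. Check its centring from lug and box corners.

```bash
python3 -c "
from h import *
p=lambda u:(u[0]/5+270-.4,u[1]/5+130-.4)
L=onz('side',p((317,323)),.065);print('lug top centre',L)
print('rim corner +x near robot side',onz('side',p((333,280)),.077), 'near corner',onz('side',p((258,318)),.077),'bottom corner',onz('side',p((262,362)),.047))
T=np.array([.5685,-.195]);u=np.array([np.cos(3.1),np.sin(3.1)]);v=np.array([-u[1],u[0]])
for n,a,b,z in(('lug',.0515,0,.065),('c1',.045,.028,.077),('c2',.045,-.028,.077),('bot',.045,-.028,.047)): 
  X=T+a*u+b*v; print(n,X,(proj('side',[*X,z])[0]-[270,130]+.4)*5)
"
```

```text
lug top centre [ 0.51613962 -0.19412417  0.065     ]
rim corner +x near robot side [ 0.52295744 -0.21781786  0.077     ] near corner [ 0.53635673 -0.16559122  0.077     ] bottom corner [ 0.53186101 -0.16546994  0.047     ]
lug [ 0.51704454 -0.1928586 ] [314.33805055 323.4948665 ]
c1 [ 0.52237466 -0.22110465] [337.26169789 277.45733572]
c2 [ 0.52470318 -0.16515309] [274.71624991 327.20835442]
bot [ 0.52470318 -0.16515309] [272.07991715 367.72947641]
```

Call:
drive_tool([
  [[0.0015, 0, 0.005], [0, 0, 0]],
  [[0.0015, 0, 0.01], [0, 0, 0]],
  [[0.0015, 0, 0.015], [0, 0, 0]],
  [[0.0015, 0, 0.019], [0, 0, 0]],
  [[0.0015, 0, 0.022], [0, 0, 0]],
  [[0.0015, 0, 0.025], [0, 0, 0]],
  [[0.0015, 0, 0.025], [0, 0, 0]],
  [[0.0015, 0, 0.025], [0, 0, 0]],
])

```text
time_s: 20.35
ee_pos: [0.5677, -0.1953, 0.0253]
eef_rot: [0.021, 1.0, -0.0, 0.0]
force: [-0.1, 0.5, -0.2]
grip_width: 0.643
gripper_force: 64.2
```

```bash
python3 -c "
from h import *
go(.5685,-.195,.0252,3.10)"
```

```text
shift [-0.0008  0.0003  0.0001] turn [-0.  0. -0.] t 20.35 q [-0.44  0.56 -0.18  0.83 -0.   -0.4 ] F [-0.1  0.5 -0.2] w 0.643
ee [ 0.5677 -0.1953  0.0253] psi 3.1
```

Seated: the load is off the wrist at the expected height. Release, rise, and measure.

Call:
drive_tool([
  [[0, 0, 0], [0, 0, 0]],
  [[0, 0, 0], [0, 0, 0]],
  [[0, 0, 0], [0, 0, 0]],
  [[0, 0, 0], [0, 0, 0]],
  [[0, 0, 0], [0, 0, 0]],
  [[0, 0, -0.02], [0, 0, 0]],
  [[0, 0, -0.05], [0, 0, 0]],
  [[0, 0, -0.09], [0, 0, 0]],
  [[0, 0, -0.13], [0, 0, 0]],
  [[0, 0, -0.15], [0, 0, 0]],
  [[0, 0, -0.15], [0, 0, 0]],
], fingers=-1)

```text
time_s: 21.45
ee_pos: [0.5701, -0.1963, 0.1795]
eef_rot: [0.021, 1.0, -0.002, 0.004]
force: [0.4, -0.2, 0.3]
grip_width: 1.003
gripper_force: 0.0
```

```bash
python3 -c "
from h import *
tray('blue',(.649,.09));tray('orange',(.493,.28))
go(.649,.09,.15,3.51)"
```

```text
blue centre [649.8  89.9] size [91.4 52. ] yaw 0.374 269
orange centre [493.6 278.3] size [85.9 53.2] yaw 0.286 141
shift [-0.0692  0.2884  0.0251] turn [-0.    0.   -0.41] t 21.55 q [-0.44  0.45  0.04  1.16 -0.   -0.4 ] F [-0.   0.2  0.1] w 0.997
ee [ 0.5678 -0.1953  0.1751] psi 3.1
```

Call:
drive_tool([
  [[-0.01, 0.035, 0], [0, 0, -0.06]],
  [[-0.019, 0.075, 0], [0, 0, -0.12]],
  [[-0.029, 0.115, 0], [0, 0, -0.18]],
  [[-0.038, 0.155, 0.005], [0, 0, -0.24]],
  [[-0.048, 0.195, 0.01], [0, 0, -0.3]],
  [[-0.056, 0.235, 0.015], [0, 0, -0.36]],
  [[-0.064, 0.27, 0.02], [0, 0, -0.415]],
  [[-0.069, 0.288, 0.04], [0, 0, -0.415]],
  [[-0.069, 0.288, 0.07], [0, 0, -0.415]],
  [[-0.069, 0.288, 0.095], [0, 0, -0.415]],
  [[-0.069, 0.288, 0.095], [0, 0, -0.415]],
  [[-0.069, 0.288, 0.095], [0, 0, -0.415]],
])

```text
time_s: 22.75
ee_pos: [0.6469, 0.0895, 0.0786]
eef_rot: [-0.185, 0.983, 0.0, -0.002]
force: [-0.1, -0.8, 1.2]
grip_width: 1.0
gripper_force: 0.0
```

```bash
python3 -c "
from h import *
tray('green',(.567,-.195),zt=.05)
go(.6495,.09,.004,3.515)"
```

```text
green centre [ 567.  -191.1] size [52.5 92.3] yaw 3.108 471
shift [-0.0014  0.0001  0.0762] turn [ 0.    -0.001 -0.   ] t 22.8 q [ 0.04  0.61  0.06  1.02 -0.   -0.33] F [-0.1  0.3  0.3] w 0.995
ee [0.6483 0.0894 0.0802] psi -2.769
```

Call:
drive_tool([
  [[-0.0014, 0, 0.01], [0, 0, 0]],
  [[-0.0014, 0, 0.025], [0, 0, 0]],
  [[-0.0014, 0, 0.04], [0, 0, 0]],
  [[-0.0014, 0, 0.055], [0, 0, 0]],
  [[-0.0014, 0, 0.067], [0, 0, 0]],
  [[-0.0014, 0, 0.074], [0, 0, 0]],
  [[-0.0014, 0, 0.076], [0, 0, 0]],
  [[-0.0014, 0, 0.076], [0, 0, 0]],
])

```text
time_s: 23.6
ee_pos: [0.6501, 0.0901, 0.0045]
eef_rot: [-0.185, 0.983, -0.0, 0.0]
force: [0.2, 0.1, 0.6]
grip_width: 1.003
gripper_force: 0.0
```

Call:
drive_tool([
  [[0, 0, 0], [0, 0, 0]],
  [[0, 0, 0], [0, 0, 0]],
  [[0, 0, 0], [0, 0, 0]],
  [[0, 0, 0], [0, 0, 0]],
  [[0, 0, 0], [0, 0, 0]],
  [[0, 0, 0], [0, 0, 0]],
  [[0, 0, 0], [0, 0, 0]],
], fingers=1)

```text
time_s: 24.3
ee_pos: [0.6509, 0.0902, 0.0054]
eef_rot: [-0.186, 0.983, -0.0, 0.001]
force: [-0.1, -0.1, 5.1]
grip_width: 0.637
gripper_force: 66.0
```

```bash
python3 -c "
from h import *
go(.6495,.09,.15,3.515)"
```

```text
shift [ 0.0011  0.0002 -0.1446] turn [-0.001  0.002 -0.   ] t 24.3 q [ 0.04  0.68 -0.02  0.87 -0.   -0.33] F [-0.1 -0.1  5.1] w 0.637
ee [0.6509 0.0902 0.0054] psi -2.768
```

Call:
drive_tool([
  [[0, 0, -0.01], [0, 0, 0]],
  [[0, 0, -0.03], [0, 0, 0]],
  [[0, 0, -0.06], [0, 0, 0]],
  [[0, 0, -0.09], [0, 0, 0]],
  [[0, 0, -0.12], [0, 0, 0]],
  [[0, 0, -0.135], [0, 0, 0]],
  [[0, 0, -0.145], [0, 0, 0]],
  [[0, 0, -0.145], [0, 0, 0]],
])

```text
time_s: 25.1
ee_pos: [0.6505, 0.0902, 0.1505]
eef_rot: [-0.186, 0.983, -0.0, 0.001]
force: [-0.6, 0.1, -0.9]
grip_width: 0.635
gripper_force: 65.3
```

```bash
python3 -c "
from h import *
go(.568,-.1953,.15,3.10)"
```

```text
shift [ 0.1809 -0.2358  0.0004] turn [-0.     0.002  0.415] t 25.1 q [ 0.04  0.57  0.18  1.18 -0.   -0.33] F [-0.6  0.1 -0.9] w 0.635
ee [0.6505 0.0902 0.1505] psi -2.768
```

Call:
drive_tool([
  [[0.015, -0.02, 0], [0, 0, 0.03]],
  [[0.035, -0.045, 0], [0, 0, 0.08]],
  [[0.055, -0.072, 0], [0, 0, 0.13]],
  [[0.075, -0.098, 0], [0, 0, 0.18]],
  [[0.095, -0.124, 0], [0, 0, 0.23]],
  [[0.115, -0.15, 0], [0, 0, 0.28]],
  [[0.135, -0.176, 0], [0, 0, 0.33]],
  [[0.155, -0.202, 0], [0, 0, 0.38]],
  [[0.17, -0.222, 0], [0, 0, 0.415]],
  [[0.181, -0.236, 0], [0, 0, 0.415]],
  [[0.181, -0.236, 0], [0, 0, 0.415]],
  [[0.181, -0.236, 0], [0, 0, 0.415]],
])

```text
time_s: 26.3
ee_pos: [0.5669, -0.1951, 0.1485]
eef_rot: [0.021, 1.0, 0.001, -0.001]
force: [0.3, 0.1, -2.3]
grip_width: 0.643
gripper_force: 65.3
```

```bash
python3 -c "
from h import *
snapshot('side')
go(.568,-.1953,.08,3.10)"
```

```text
shift [-0.0008 -0.0007  0.0687] turn [ 0.001 -0.001  0.001] t 26.35 q [-0.44  0.46 -0.01  1.1   0.   -0.4 ] F [ 0.1  0.6 -1.4] w 0.641
ee [ 0.5672 -0.1946  0.1487] psi 3.101
```

Call:
drive_tool([
  [[0, 0, 0.02], [0, 0, 0]],
  [[0, 0, 0.04], [0, 0, 0]],
  [[0, 0, 0.06], [0, 0, 0]],
  [[0, 0, 0.07], [0, 0, 0]],
  [[0, 0, 0.07], [0, 0, 0]],
  [[0, 0, 0.07], [0, 0, 0]],
  [[0, 0, 0.07], [0, 0, 0]],
])

```text
time_s: 27.05
ee_pos: [0.5685, -0.1958, 0.0806]
eef_rot: [0.021, 1.0, -0.0, 0.001]
force: [1.0, -0.9, -0.7]
grip_width: 0.641
gripper_force: 65.3
```

```bash
python3 -c "
from h import *
go(.568,-.1953,.0555,3.10)"
```

```text
shift [0.0005 0.0005 0.0251] turn [-0.001  0.002  0.   ] t 27.05 q [-0.44  0.51 -0.11  0.95 -0.   -0.4 ] F [ 1.  -0.9 -0.7] w 0.641
ee [ 0.5685 -0.1958  0.0806] psi 3.1
```

Call:
drive_tool([
  [[0.0005, 0.0003, 0.006], [0, 0, 0]],
  [[0.0005, 0.0003, 0.012], [0, 0, 0]],
  [[0.0005, 0.0003, 0.017], [0, 0, 0]],
  [[0.0005, 0.0003, 0.021], [0, 0, 0]],
  [[0.0005, 0.0003, 0.024], [0, 0, 0]],
  [[0.0005, 0.0003, 0.025], [0, 0, 0]],
  [[0.0005, 0.0003, 0.0255], [0, 0, 0]],
  [[0.0005, 0.0003, 0.0255], [0, 0, 0]],
])

```text
time_s: 27.85
ee_pos: [0.5665, -0.1951, 0.0554]
eef_rot: [0.021, 1.0, -0.0, -0.0]
force: [-5.3, 2.7, 10.4]
grip_width: 0.64
gripper_force: 66.7
```

Call:
drive_tool([
  [[0, 0, 0], [0, 0, 0]],
  [[0, 0, 0], [0, 0, 0]],
  [[0, 0, 0], [0, 0, 0]],
])

```text
time_s: 28.15
ee_pos: [0.5665, -0.1952, 0.0554]
eef_rot: [0.021, 1.0, -0.0, -0.0]
force: [-4.7, 2.0, 10.2]
grip_width: 0.639
gripper_force: 66.7
```

```bash
python3 -c "
from h import *
go(.568,-.1953,.0555,3.10)"
```

```text
shift [-0.0015 -0.0001 -0.0001] turn [-0. -0. -0.] t 28.15 q [-0.44  0.53 -0.15  0.89 -0.   -0.4 ] F [-4.7  2.  10.2] w 0.639
ee [ 0.5665 -0.1952  0.0554] psi 3.1
```

Call:
drive_tool([
  [[0, 0, 0], [0, 0, 0]],
  [[0, 0, 0], [0, 0, 0]],
  [[0, 0, 0], [0, 0, 0]],
  [[0, 0, 0], [0, 0, 0]],
  [[0, 0, 0], [0, 0, 0]],
  [[0, 0, -0.02], [0, 0, 0]],
  [[0, 0, -0.05], [0, 0, 0]],
  [[0, 0, -0.09], [0, 0, 0]],
  [[0, 0, -0.12], [0, 0, 0]],
  [[0, 0, -0.12], [0, 0, 0]],
  [[0, 0, -0.12], [0, 0, 0]],
], fingers=-1)

```text
time_s: 29.25
ee_pos: [0.5676, -0.1956, 0.1744]
eef_rot: [0.021, 1.0, -0.0, 0.001]
force: [0.1, 0.2, -0.9]
grip_width: 0.996
gripper_force: 0.0
```

```bash
python3 -c "
from h import *
tray('orange',(.493,.28))
go(.493,.28,.16,3.51)"
```

```text
orange centre [493.3 278.9] size [88.  52.6] yaw 0.348 135
shift [0.0934 0.4717 0.0133] turn [ 0.    -0.001 -0.41 ] t 29.3 q [-0.44  0.45  0.04  1.16 -0.   -0.4 ] F [-0.2 -0.3 -0.9] w 0.995
ee [ 0.5666 -0.1952  0.1731] psi 3.1
```

Call:
drive_tool([
  [[0.008, 0.04, 0], [0, 0, -0.04]],
  [[0.017, 0.085, 0], [0, 0, -0.08]],
  [[0.026, 0.13, 0], [0, 0, -0.12]],
  [[0.035, 0.175, 0], [0, 0, -0.16]],
  [[0.044, 0.22, 0], [0, 0, -0.2]],
  [[0.053, 0.265, 0], [0, 0, -0.24]],
  [[0.062, 0.31, 0], [0, 0, -0.28]],
  [[0.071, 0.355, 0], [0, 0, -0.32]],
  [[0.08, 0.4, 0], [0, 0, -0.36]],
  [[0.089, 0.445, 0.02], [0, 0, -0.405]],
  [[0.093, 0.471, 0.05], [0, 0, -0.405]],
  [[0.093, 0.471, 0.09], [0, 0, -0.405]],
])

```text
time_s: 30.5
ee_pos: [0.4932, 0.283, 0.0825]
eef_rot: [-0.183, 0.983, 0.001, 0.001]
force: [0.2, -0.9, 0.1]
grip_width: 1.004
gripper_force: 0.0
```

```bash
python3 -c "
from h import *
tray('blue',(.567,-.195),zt=.08)
snapshot('side')
go(.4933,.2795,.004,3.505)"
```

```text
blue centre [ 566.  -190.9] size [56.3 91.4] yaw 3.107 379
shift [-0.0073 -0.0003  0.0727] turn [-0.001 -0.014  0.002] t 30.6 q [ 0.4   0.45 -0.22  0.91 -0.    0.04] F [-1.  -1.2  0. ] w 1.001
ee [0.4873 0.2776 0.0768] psi -2.776
```

Call:
drive_tool([
  [[0, 0, 0], [0, 0, 0]],
  [[0, 0, 0], [0, 0, 0]],
  [[0, 0, 0], [0, 0, 0]],
])

```text
time_s: 30.9
ee_pos: [0.4954, 0.2791, 0.0858]
eef_rot: [-0.18, 0.984, 0.0, 0.002]
force: [-0.6, -0.2, -0.3]
grip_width: 0.998
gripper_force: 0.0
```

```bash
python3 -c "
from h import *
tray('orange',(.493,.28),cam='side')
go(.4933,.2795,.004,3.505)"
```

```text
Traceback (most recent call last):
  File "h.py", line 32, in tray
    pts=cv2.findNonZero(m)[:,0]; W=np.array([onz(cam,p,zt)[:2] for p in pts],np.float32)
        ~~~~~~~~~~~~~~~~~~^^^^^
TypeError: 'NoneType' object is not subscriptable
```

```bash
python3 -c "
from h import *
go(.4933,.2795,.004,3.505)"
```

```text
shift [0.0021 0.001  0.0817] turn [ 0.     0.004 -0.001] t 30.95 q [ 0.4   0.44 -0.21  0.92 -0.    0.04] F [-0.1 -0.1 -0.5] w 1.001
ee [0.4954 0.2792 0.0858] psi -2.78
```

Call:
drive_tool([
  [[0.001, 0.001, 0.01], [0, 0, 0]],
  [[0.001, 0.001, 0.025], [0, 0, 0]],
  [[0.001, 0.001, 0.04], [0, 0, 0]],
  [[0.001, 0.001, 0.055], [0, 0, 0]],
  [[0.001, 0.001, 0.069], [0, 0, 0]],
  [[0.001, 0.001, 0.077], [0, 0, 0]],
  [[0.001, 0.001, 0.081], [0, 0, 0]],
  [[0.001, 0.001, 0.081], [0, 0, 0]],
])

```text
time_s: 31.75
ee_pos: [0.4922, 0.2796, 0.0025]
eef_rot: [-0.181, 0.984, -0.0, -0.0]
force: [0.8, -0.2, 0.3]
grip_width: 0.999
gripper_force: 0.0
```

Call:
drive_tool([
  [[0, 0, 0], [0, 0, 0]],
  [[0, 0, 0], [0, 0, 0]],
  [[0, 0, 0], [0, 0, 0]],
  [[0, 0, 0], [0, 0, 0]],
  [[0, 0, 0], [0, 0, 0]],
  [[0, 0, 0], [0, 0, 0]],
  [[0, 0, 0], [0, 0, 0]],
], fingers=1)

```text
time_s: 32.45
ee_pos: [0.4934, 0.2802, 0.0038]
eef_rot: [-0.181, 0.984, 0.0, 0.001]
force: [-0.8, -0.7, 6.3]
grip_width: 0.645
gripper_force: 65.1
```

```bash
python3 -c "
from h import *
go(.4933,.2795,.18,3.505)"
```

```text
shift [-1.000e-04 -6.000e-04 -1.762e-01] turn [ 0.     0.002 -0.   ] t 32.45 q [ 0.4   0.53 -0.31  0.73 -0.    0.04] F [-0.8 -0.7  6.3] w 0.645
ee [0.4934 0.2802 0.0038] psi -2.778
```

Call:
drive_tool([
  [[0, 0, -0.01], [0, 0, 0]],
  [[0, 0, -0.03], [0, 0, 0]],
  [[0, 0, -0.06], [0, 0, 0]],
  [[0, 0, -0.09], [0, 0, 0]],
  [[0, 0, -0.12], [0, 0, 0]],
  [[0, 0, -0.15], [0, 0, 0]],
  [[0, 0, -0.17], [0, 0, 0]],
  [[0, 0, -0.176], [0, 0, 0]],
  [[0, 0, -0.176], [0, 0, 0]],
])

```text
time_s: 33.35
ee_pos: [0.4928, 0.2799, 0.1794]
eef_rot: [-0.181, 0.984, 0.0, 0.001]
force: [-0.1, 0.7, -2.0]
grip_width: 0.643
gripper_force: 64.5
```

```bash
python3 -c "
from h import *
go(.566,-.1952,.18,3.10)"
```

```text
shift [ 0.1003 -0.4701 -0.0007] turn [0.    0.001 0.405] t 33.35 q [ 0.4   0.38 -0.05  1.14 -0.    0.04] F [-0.1  0.7 -2. ] w 0.643
ee [0.4928 0.2799 0.1794] psi -2.778
```

Call:
drive_tool([
  [[0.008, -0.035, 0], [0, 0, 0.03]],
  [[0.017, -0.08, 0], [0, 0, 0.07]],
  [[0.027, -0.125, 0], [0, 0, 0.11]],
  [[0.036, -0.17, 0], [0, 0, 0.15]],
  [[0.046, -0.215, 0], [0, 0, 0.19]],
  [[0.056, -0.26, 0], [0, 0, 0.23]],
  [[0.065, -0.305, 0], [0, 0, 0.27]],
  [[0.075, -0.35, 0], [0, 0, 0.31]],
  [[0.084, -0.395, 0], [0, 0, 0.35]],
  [[0.093, -0.435, 0], [0, 0, 0.39]],
  [[0.1, -0.47, 0], [0, 0, 0.405]],
  [[0.1, -0.47, 0], [0, 0, 0.405]],
])

```text
time_s: 34.55
ee_pos: [0.5653, -0.1994, 0.1763]
eef_rot: [0.024, 1.0, -0.0, -0.001]
force: [0.4, 0.1, -1.8]
grip_width: 0.641
gripper_force: 64.6
```

Call:
drive_tool([
  [[0, 0, 0], [0, 0, 0]],
  [[0, 0, 0.02], [0, 0, 0]],
  [[0, 0, 0.04], [0, 0, 0]],
  [[0, 0, 0.06], [0, 0, 0]],
  [[0, 0, 0.07], [0, 0, 0]],
  [[0, 0, 0.07], [0, 0, 0]],
  [[0, 0, 0.07], [0, 0, 0]],
])

```text
time_s: 35.25
ee_pos: [0.5659, -0.1944, 0.109]
eef_rot: [0.02, 1.0, 0.0, -0.0]
force: [0.6, -0.5, -1.1]
grip_width: 0.639
gripper_force: 64.5
```

```bash
python3 -c "
from h import *
snapshot('side')
go(.566,-.1952,.084,3.10)"
```

```text
shift [ 0.0005 -0.0003  0.0257] turn [-0.001  0.001  0.   ] t 35.3 q [-0.44  0.48 -0.08  1.01 -0.   -0.4 ] F [ 0.4 -0.4 -1.5] w 0.641
ee [ 0.5665 -0.1949  0.1097] psi 3.1
```

Call:
drive_tool([
  [[0, 0, 0.006], [0, 0, 0]],
  [[0, 0, 0.012], [0, 0, 0]],
  [[0, 0, 0.017], [0, 0, 0]],
  [[0, 0, 0.021], [0, 0, 0]],
  [[0, 0, 0.024], [0, 0, 0]],
  [[0, 0, 0.0255], [0, 0, 0]],
  [[0, 0, 0.0255], [0, 0, 0]],
  [[0, 0, 0.0255], [0, 0, 0]],
])

```text
time_s: 36.1
ee_pos: [0.5658, -0.1951, 0.0838]
eef_rot: [0.021, 1.0, -0.0, 0.0]
force: [-3.0, 1.4, 3.9]
grip_width: 0.643
gripper_force: 65.0
```

```bash
python3 -c "
from h import *
go(.566,-.1952,.084,3.10)"
```

```text
shift [-0.0002 -0.0001 -0.0002] turn [-0.  0. -0.] t 36.1 q [-0.44  0.5  -0.11  0.95 -0.   -0.4 ] F [-3.   1.4  3.9] w 0.643
ee [ 0.5658 -0.1951  0.0838] psi 3.1
```

Contact at exactly the expected height. Release and back away towards the key.

Call:
drive_tool([
  [[0, 0, 0], [0, 0, 0]],
  [[0, 0, 0], [0, 0, 0]],
  [[0, 0, 0], [0, 0, 0]],
  [[0, 0, 0], [0, 0, 0]],
  [[0, 0, 0], [0, 0, 0]],
  [[0, 0, -0.02], [0, 0, 0]],
  [[0, 0, -0.05], [0, 0, 0]],
  [[0, 0, -0.08], [0, 0, 0]],
  [[0, 0, -0.11], [0, 0, 0]],
  [[0, 0, -0.11], [0, 0, 0]],
], fingers=-1)

```text
time_s: 37.1
ee_pos: [0.5686, -0.1963, 0.1983]
eef_rot: [0.021, 1.0, -0.002, 0.004]
force: [0.4, -1.0, -0.6]
grip_width: 1.001
gripper_force: 0.0
```

```bash
python3 -c "
from h import *
go(.459,-.0402,.195,4.69)"
```

```text
shift [0.116  0.1514 0.0018] turn [-0.009  0.004 -1.59 ] t 37.1 q [-0.44  0.43  0.08  1.21 -0.   -0.4 ] F [ 0.4 -1.  -0.6] w 1.001
ee [ 0.5686 -0.1963  0.1983] psi 3.1
```

Call:
drive_tool([
  [[0.01, 0.012, 0], [0, 0, -0.135]],
  [[0.02, 0.03, 0], [0, 0, -0.27]],
  [[0.035, 0.047, 0], [0, 0, -0.405]],
  [[0.05, 0.065, 0], [0, 0, -0.54]],
  [[0.062, 0.082, 0], [0, 0, -0.675]],
  [[0.075, 0.1, 0], [0, 0, -0.81]],
  [[0.088, 0.117, 0], [0, 0, -0.945]],
  [[0.1, 0.135, 0], [0, 0, -1.08]],
  [[0.113, 0.15, 0], [0, 0, -1.215]],
  [[0.113, 0.15, 0], [0, 0, -1.35]],
  [[0.113, 0.15, 0], [0, 0, -1.48]],
  [[0.113, 0.15, 0], [0, 0, -1.59]],
], fingers=-0.2)

```text
time_s: 38.3
ee_pos: [0.4588, -0.0402, 0.1926]
eef_rot: [-0.701, 0.713, 0.0, -0.0]
force: [0.1, -0.2, -0.4]
grip_width: 0.602
gripper_force: 0.0
```

Call:
drive_tool([
  [[0, 0, 0], [0, 0, 0]],
  [[0, 0, 0], [0, 0, 0]],
  [[0, 0, 0], [0, 0, 0]],
])

```text
time_s: 38.6
ee_pos: [0.4591, -0.0405, 0.193]
eef_rot: [-0.698, 0.716, 0.0, -0.0]
force: [-0.6, -0.2, 0.2]
grip_width: 0.597
gripper_force: 0.0
```

```bash
python3 -c "
from h import *
go(.459,-.0402,.0725,4.69)
im=snapshot('side')[130:290,270:390,::-1]; t=snapshot('top')[150:270,280:380,::-1]
a=cv2.resize(im,None,fx=3.5,fy=3.5,interpolation=cv2.INTER_CUBIC);b=cv2.resize(t,None,fx=3.7,fy=3.7,interpolation=cv2.INTER_CUBIC)
o=np.zeros((560,792,3),np.uint8);o[:a.shape[0],:a.shape[1]]=a;o[:b.shape[0],422:422+b.shape[1]]=b
cv2.imwrite('pics/f.png',o)"
```

```text
shift [-3.000e-04  1.000e-04  1.205e-01] turn [ 0.     0.    -0.002] t 38.6 q [-0.23  0.17 -0.31  1.1  -0.   -1.77] F [-0.6 -0.2  0.2] w 0.597
ee [ 0.4591 -0.0405  0.193 ] psi -1.595
```

View pics/f.png

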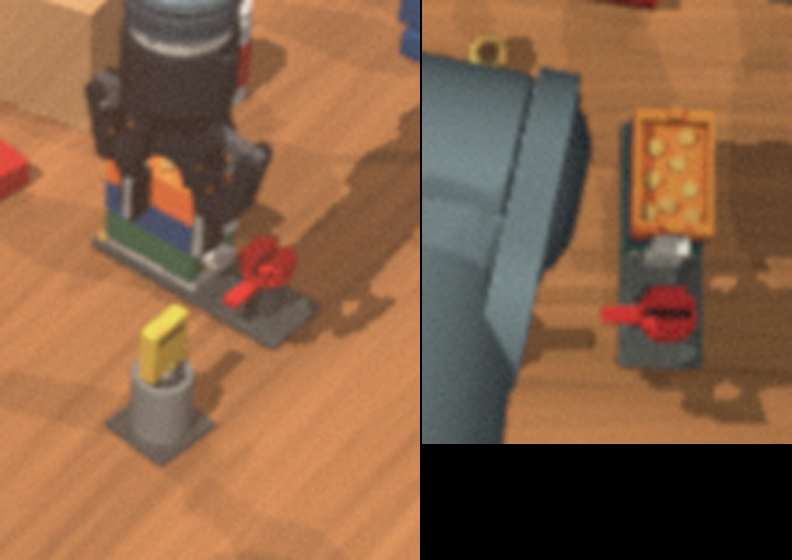

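Side: three trays stacked flat (green, blue, orange) on the dock, cam open with its arm at (235,295), key upright in the cup at (163,345). Top: orange tray straight over the dock. Now fetch the key.

Call:
drive_tool([
  [[0, 0, 0.02], [0, 0, 0]],
  [[0, 0, 0.04], [0, 0, 0]],
  [[0, 0, 0.06], [0, 0, 0]],
  [[0, 0, 0.075], [0, 0, 0]],
  [[0, 0, 0.09], [0, 0, 0]],
  [[0, 0, 0.105], [0, 0, 0]],
  [[0, 0, 0.115], [0, 0, 0]],
  [[0, 0, 0.1205], [0, 0, 0]],
  [[0, 0, 0.1205], [0, 0, 0]],
  [[0, 0, 0.1205], [0, 0, 0]],
])

```text
time_s: 39.7
ee_pos: [0.4597, -0.0406, 0.0732]
eef_rot: [-0.699, 0.715, -0.0, 0.0]
force: [-0.2, 0.0, 0.5]
grip_width: 0.597
gripper_force: 0.0
```

Call:
drive_tool([
  [[0, 0, 0], [0, 0, 0]],
  [[0, 0, 0], [0, 0, 0]],
  [[0, 0, 0], [0, 0, 0]],
  [[0, 0, 0], [0, 0, 0]],
  [[0, 0, 0], [0, 0, 0]],
  [[0, 0, 0], [0, 0, 0]],
  [[0, 0, 0], [0, 0, 0]],
  [[0, 0, 0], [0, 0, 0]],
], fingers=1, grip_force=80)

```text
time_s: 40.5
ee_pos: [0.4595, -0.0406, 0.0734]
eef_rot: [-0.699, 0.715, -0.0, 0.0]
force: [-2.1, 0.4, 6.2]
grip_width: 0.151
gripper_force: 77.9
```

Call:
drive_tool([
  [[0, 0, -0.01], [0, 0, 0]],
  [[0, 0, -0.03], [0, 0, 0]],
  [[0, 0, -0.05], [0, 0, 0]],
  [[0, 0, -0.07], [0, 0, 0]],
  [[0, 0, -0.09], [0, 0, 0]],
  [[0, 0, -0.11], [0, 0, 0]],
  [[0, 0, -0.125], [0, 0, 0]],
  [[0, 0, -0.125], [0, 0, 0]],
  [[0, 0, -0.125], [0, 0, 0]],
])

```text
time_s: 41.4
ee_pos: [0.4593, -0.0405, 0.1978]
eef_rot: [-0.699, 0.715, -0.0, 0.0]
force: [-0.2, -0.4, -0.6]
grip_width: 0.149
gripper_force: 78.3
```

```bash
python3 -c "
from h import *
go(.4715,-.192,.197,4.68)"
```

```text
shift [ 0.1512 -0.0156  0.0008] turn [-0.   -0.    0.01] t 41.4 q [-0.23  0.16 -0.3   1.11 -0.   -1.77] F [-0.2 -0.4 -0.6] w 0.149
ee [ 0.4593 -0.0405  0.1978] psi -1.593
```

Call:
drive_tool([
  [[0.035, -0.004, 0], [0, 0, 0]],
  [[0.075, -0.008, 0], [0, 0, 0.01]],
  [[0.115, -0.012, 0], [0, 0, 0.01]],
  [[0.14, -0.0145, 0], [0, 0, 0.01]],
  [[0.151, -0.0155, 0], [0, 0, 0.01]],
  [[0.151, -0.0155, 0], [0, 0, 0.01]],
  [[0.151, -0.0155, 0.02], [0, 0, 0.01]],
  [[0.151, -0.0155, 0.04], [0, 0, 0.01]],
  [[0.151, -0.0155, 0.052], [0, 0, 0.01]],
  [[0.151, -0.0155, 0.052], [0, 0, 0.01]],
  [[0.151, -0.0155, 0.052], [0, 0, 0.01]],
])

```text
time_s: 42.5
ee_pos: [0.4712, -0.191, 0.146]
eef_rot: [-0.696, 0.718, 0.0, -0.0]
force: [0.9, -0.2, -0.9]
grip_width: 0.153
gripper_force: 78.3
```

```bash
python3 -c "
from h import *
go(.4715,-.192,.120,4.68)"
```

```text
shift [ 0.001  -0.0003  0.026 ] turn [0.    0.    0.001] t 42.5 q [-0.51  0.29 -0.27  1.01  0.   -2.05] F [ 0.9 -0.2 -0.9] w 0.153
ee [ 0.4712 -0.191   0.146 ] psi -1.602
```

Call:
drive_tool([
  [[0.0005, 0, 0.005], [0, 0, 0]],
  [[0.0005, 0, 0.01], [0, 0, 0]],
  [[0.0005, 0, 0.014], [0, 0, 0]],
  [[0.0005, 0, 0.018], [0, 0, 0]],
  [[0.0005, 0, 0.021], [0, 0, 0]],
  [[0.0005, 0, 0.024], [0, 0, 0]],
  [[0.0005, 0, 0.0255], [0, 0, 0]],
  [[0.0005, 0, 0.0255], [0, 0, 0]],
])

```text
time_s: 43.3
ee_pos: [0.4712, -0.1922, 0.12]
eef_rot: [-0.695, 0.719, 0.0, -0.0]
force: [-0.7, 1.0, -0.4]
grip_width: 0.156
gripper_force: 78.3
```

In the slot with no resistance. Turn clockwise 1.571 + 0.16 plus a margin.

Call:
drive_tool([
  [[0, 0, 0.001], [0, 0, 0.06]],
  [[0, 0, 0.001], [0, 0, 0.14]],
  [[0, 0, 0.001], [0, 0, 0.23]],
  [[0, 0, 0.001], [0, 0, 0.32]],
  [[0, 0, 0.001], [0, 0, 0.41]],
  [[0, 0, 0.001], [0, 0, 0.5]],
  [[0, 0, 0.001], [0, 0, 0.59]],
  [[0, 0, 0.001], [0, 0, 0.68]],
  [[0, 0, 0.001], [0, 0, 0.77]],
  [[0, 0, 0.001], [0, 0, 0.86]],
  [[0, 0, 0.001], [0, 0, 0.9]],
  [[0, 0, 0.001], [0, 0, 0.9]],
])

```text
time_s: 44.5
ee_pos: [0.4717, -0.1926, 0.1195]
eef_rot: [-0.314, 0.949, -0.0, 0.0]
force: [0.3, -0.3, -1.9]
grip_width: 0.154
gripper_force: 78.2
```

Call:
drive_tool([
  [[0, 0, 0], [0, 0, 0.09]],
  [[0, 0, 0], [0, 0, 0.18]],
  [[0, 0, 0], [0, 0, 0.27]],
  [[0, 0, 0], [0, 0, 0.36]],
  [[0, 0, 0], [0, 0, 0.45]],
  [[0, 0, 0], [0, 0, 0.54]],
  [[0, 0, 0], [0, 0, 0.63]],
  [[0, 0, 0], [0, 0, 0.72]],
  [[0, 0, 0], [0, 0, 0.8]],
  [[0, 0, 0], [0, 0, 0.87]],
  [[0, 0, 0], [0, 0, 0.92]],
  [[0, 0, 0], [0, 0, 0.92]],
])

```text
time_s: 45.7
ee_pos: [0.4719, -0.1932, 0.1195]
eef_rot: [0.139, 0.99, -0.001, 0.001]
force: [0.8, -2.2, -3.0]
grip_width: 0.153
gripper_force: 78.2
```

```bash
python3 -c "
from h import *
print(get_state()['torque'])
go(.4715,-.192,.119,3.10)"
```

```text
[-0.69523888 -0.35234226  0.48621427]
shift [0.0007 0.001  0.0005] turn [-0.002  0.001 -0.238] t 45.7 q [-0.51  0.31 -0.32  0.94 -0.   -0.23] F [ 0.8 -2.2 -3. ] w 0.153
ee [ 0.4719 -0.1932  0.1195] psi 2.862
```

Call:
drive_tool([
  [[0, 0, 0], [0, 0, 0.04]],
  [[0, 0, 0], [0, 0, 0.08]],
  [[0, 0, 0], [0, 0, 0.08]],
  [[0, 0, 0], [0, 0, 0.08]],
  [[0, 0, 0], [0, 0, 0.08]],
])

```text
time_s: 46.2
ee_pos: [0.4718, -0.1929, 0.1195]
eef_rot: [0.179, 0.984, -0.001, 0.001]
force: [2.1, -5.1, -3.9]
grip_width: 0.152
gripper_force: 82.4
```

```bash
python3 -c "
from h import *
print(get_state()['torque'])
go(.4715,-.192,.119,3.10)"
```

```text
[-1.06285833 -0.42367359  1.54251194]
shift [0.0007 0.0007 0.0005] turn [-0.001  0.001 -0.318] t 46.2 q [-0.51  0.31 -0.32  0.94 -0.   -0.15] F [ 2.1 -5.1 -3.9] w 0.152
ee [ 0.4718 -0.1929  0.1195] psi 2.782
```

Firmly at the stop (1.5 N m). Back off and lift clear.

Call:
drive_tool([
  [[0, 0, 0], [0, 0, -0.1]],
  [[0, 0, 0], [0, 0, -0.2]],
  [[0, 0, 0], [0, 0, -0.28]],
  [[0, 0, -0.004], [0, 0, -0.28]],
  [[0, 0, -0.012], [0, 0, -0.28]],
  [[0, 0, -0.025], [0, 0, -0.28]],
  [[0, 0, -0.045], [0, 0, -0.28]],
  [[0, 0, -0.065], [0, 0, -0.28]],
  [[0, 0, -0.08], [0, 0, -0.28]],
  [[0, 0, -0.08], [0, 0, -0.28]],
  [[0, 0, -0.08], [0, 0, -0.28]],
])

```text
time_s: 47.3
ee_pos: [0.4713, -0.1919, 0.1994]
eef_rot: [0.041, 0.999, 0.0, 0.0]
force: [-0.0, 0.1, -0.7]
grip_width: 0.154
gripper_force: 78.4
```

```bash
python3 -c "
from h import *
go(.459,-.0402,.2,3.06)
im=snapshot('side');h=cv2.cvtColor(im,cv2.COLOR_RGB2HSV)[130:290,270:390]
m=cv2.inRange(h,(0,200,90),(5,255,255))|cv2.inRange(h,(172,200,90),(180,255,255))
n,l,s,c=cv2.connectedComponentsWithStats(m)
for i in range(1,n):
  if s[i,4]>15: print(s[i],c[i]+[270,130])
print('arm tip shut/open',proj('side',[[.518,-.194,.046],[.4735,-.144,.046]]))
"
```

```text
shift [ 0.0248  0.1502 -0.0005] turn [ 0.001  0.    -0.001] t 47.3 q [-0.51  0.26 -0.17  1.14  0.   -0.43] F [-0.   0.1 -0.7] w 0.154
ee [ 0.4713 -0.1919  0.1994] psi 3.059
arm tip shut/open [[332.023304   199.04172977]
 [334.70264707 215.48860406]]
```

Call:
drive_tool([
  [[0.006, 0.035, 0], [0, 0, 0]],
  [[0.012, 0.075, 0], [0, 0, 0]],
  [[0.019, 0.115, 0], [0, 0, 0]],
  [[0.023, 0.14, 0], [0, 0, 0]],
  [[0.025, 0.15, 0], [0, 0, 0]],
  [[0.025, 0.15, 0], [0, 0, 0]],
  [[0.025, 0.15, 0], [0, 0, 0]],
  [[0.025, 0.15, 0.03], [0, 0, 0]],
  [[0.025, 0.15, 0.05], [0, 0, 0]],
  [[0.025, 0.15, 0.06], [0, 0, 0]],
  [[0.025, 0.15, 0.06], [0, 0, 0]],
  [[0.025, 0.15, 0.06], [0, 0, 0]],
])

```text
time_s: 48.55
ee_pos: [0.4591, -0.0414, 0.1398]
eef_rot: [0.041, 0.999, -0.0, 0.0]
force: [-0.1, -0.4, -1.9]
grip_width: 0.153
gripper_force: 78.4
```

```bash
python3 -c "
from h import *
im=snapshot('top')
h=cv2.cvtColor(im,cv2.COLOR_RGB2HSV)[205:260,330:365]
r=(h[...,1]>190)&((h[...,0]<6)|(h[...,0]>172)); ys,xs=np.nonzero(r)
print(len(xs),xs.min()+330,xs.max()+330,ys.min()+205,ys.max()+205)
go(.459,-.0402,.0735,3.06)"
```

```text
58 340 352 222 241
shift [0.0007 0.0012 0.0667] turn [-0.     0.002 -0.001] t 48.6 q [-0.23  0.2  -0.4   0.96 -0.   -0.14] F [ 0.9  0.5 -0.1] w 0.155
ee [ 0.4595 -0.0414  0.1402] psi 3.059
```

The cam's red no longer reaches left across the dock; it extends up towards the dock, so it is shut. Lower the key.

Call:
drive_tool([
  [[0, 0.001, 0.01], [0, 0, 0]],
  [[0, 0.001, 0.02], [0, 0, 0]],
  [[0, 0.001, 0.03], [0, 0, 0]],
  [[0, 0.001, 0.04], [0, 0, 0]],
  [[0, 0.001, 0.05], [0, 0, 0]],
  [[0, 0.001, 0.058], [0, 0, 0]],
  [[0, 0.001, 0.063], [0, 0, 0]],
  [[0, 0.001, 0.066], [0, 0, 0]],
  [[0, 0.001, 0.067], [0, 0, 0]],
  [[0, 0.001, 0.067], [0, 0, 0]],
])

```text
time_s: 49.6
ee_pos: [0.4586, -0.0397, 0.0734]
eef_rot: [0.041, 0.999, -0.0, 0.0]
force: [-3.8, 0.6, 9.0]
grip_width: 0.152
gripper_force: 80.4
```

Call:
drive_tool([
  [[0, 0, 0], [0, 0, 0]],
  [[0, 0, 0], [0, 0, 0]],
  [[0, 0, 0], [0, 0, 0]],
  [[0, 0, 0], [0, 0, 0]],
  [[0, 0, 0], [0, 0, 0]],
  [[0, 0, -0.02], [0, 0, 0]],
  [[0, 0, -0.05], [0, 0, 0]],
  [[0, 0, -0.09], [0, 0, 0]],
  [[0, 0, -0.13], [0, 0, 0]],
  [[0, 0, -0.15], [0, 0, 0]],
  [[0, 0, -0.15], [0, 0, 0]],
  [[0, 0, -0.15], [0, 0, 0]],
], fingers=-0.2)

```text
time_s: 50.8
ee_pos: [0.4589, -0.0398, 0.2221]
eef_rot: [0.041, 0.999, -0.0, 0.0]
force: [0.2, 0.6, -0.6]
grip_width: 0.596
gripper_force: 0.0
```

```bash
python3 -c "
from h import *
im=snapshot('side');h=cv2.cvtColor(im,cv2.COLOR_RGB2HSV)[190:250,295:345]
m=cv2.inRange(h,(20,140,90),(35,255,255)); n,l,s,c=cv2.connectedComponentsWithStats(m)
for i in range(1,n):
  if s[i,4]>20: print(s[i],c[i]+[295,190])
print('expected handle centre',proj('side',[.459,-.0402,.09]),get_state()['force'])
"
```

```text
[ 16  25  15  22 198] [318.03535354 225.19191919]
expected handle centre [[316.6752988  227.38427076]] [-0.30656629 -0.24477945 -0.04448855]
```

```bash
python3 -c "
from h import *
for im in (cv2.imread('pics/side0.png'),snapshot('side')[:,:,::-1]):
  h=cv2.cvtColor(np.ascontiguousarray(im),cv2.COLOR_BGR2HSV)[190:250,295:345]
  n,l,s,c=cv2.connectedComponentsWithStats(cv2.inRange(h,(20,140,90),(35,255,255))); i=1+s[1:,4].argmax(); print(s[i],c[i]+[295,190])
t=snapshot('top');h=cv2.cvtColor(t,cv2.COLOR_RGB2HSV)
for n,z in(('orange',.11),): tray(n,(.567,-.195),zt=z)
"
```

```text
[ 15  26  14  23 161] [316.8757764  226.23602484]
[ 16  25  15  23 195] [317.97948718 225.14358974]
orange centre [ 566.6 -193.5] size [51.2 87.7] yaw 3.053 211
```

```bash
python3 -c "
from rig import job_done
print(job_done())"
```

```text
the job is handed in; nothing more can be done
None
```

I handed the job in after about 51 s of robot time, and no verdict came back: all three trays are stacked on the dock, the cam was turned shut to its stop, and the key is upright in its cup.

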